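# Tighten the tool-rest clamp nut on a wood lathe

## Task

Clamp the lathe's tool rest: with the fingers, run the hex nut on the sloped block clockwise until it seats, then fit the larger spanner, the one that fits it, and tighten the nut about 40 degrees further. Finally lay that spanner flat back across the two wooden battens and let go, leaving the other loose things where they are.

Things in the scene. Friction and masses are not known exactly. Their poses are not given: they have to be found in the camera images.
- lathe: Fixed dark steel wood lathe with a green headstock. Origin on the bench below the middle of the sloped face of its clamp block (70 x 70 mm). The face looks up and towards lathe -x (the robot): its normal, the nut's axis, is (-0.5, 0, 0.866) in the lathe frame, 30 degrees off vertical. Nothing of the lathe is in front of the block or right of it (lathe y below -50 mm).
- nut_mid (a point): Centre of the steel hex nut, 28 mm above the sloped face along its normal. Nut 41 mm across flats, 20 mm high, captive (turns, does not travel), on a round collar 34 mm wide, 18 mm high; the 24 mm stud sticks out 8 mm above it. Site z = nut axis, out of the slope; it turns with the nut, flats facing its +x and -x and every 60 degrees.
- nut (a joint): Turn of the nut on its stud (0.1 N m of friction), rad, growing clockwise looking down on the slope; at 1.309 it is seated and turns further only together with the stiff collar (joint seat). At nut 0, seat 0 two flats face straight up and down the slope; seated at seat 0, looking down, the spanner's handle fits pointing 45 degrees clockwise from up-slope, or every 60 degrees from there.
- seat (a joint): Tightening turn of nut, collar and stud together once the nut has seated, rad, 0 at the start, growing clockwise. Takes about 0.5 N m and stays where left; 40 degrees is 0.70, mechanical end 1.4. For the spanner, not the fingers.
- rack: Fixed spanner rest: two parallel wooden battens 260 mm long (along its x), 16 mm wide, 32 mm high, centrelines at its y -60 and +60 mm; open to the bench between them but for cross strips 10 mm high at x -122 and +122 mm. Origin at bench height in its middle.
- spanner: Larger, short open-ended steel spanner, 275 mm long, about 0.33 kg, lying flat across the battens in one of the two lanes (rack x about -60 or +60 mm; the small one has the other). Origin on the underside of the handle, about midway between the battens; +x along the handle to the jaws, z up. Handle 20 mm wide, 10 mm thick, tail 140 mm behind the origin; balance point some 15 mm ahead of it.
- mouth (a point): Where a nut's centre sits in the larger spanner's jaws: 115 mm ahead of its origin along +x, at half thickness. Mouth 43.5 mm wide, flat jaws parallel to the handle (it turns about 7 degrees either way on the nut before it bites), open to +x, bottom 24 mm behind this point, jaw tips 22 mm ahead; head 67 mm wide, 10 mm thick.
- small_spanner: Smaller open-ended spanner, 210 mm long with a 24 mm mouth; too small for the nut. Leave it.
- wax_tin: Round aluminium tin, 68 mm in diameter, 50 mm high, standing beside the lathe. Leave it.
- gouge: Turning gouge with a wooden handle, 250 mm long, lying on the bench in front of the lathe; origin on the bench at the handle's butt, its x along the blade. Leave it.
- spindle: Small turned wooden spindle, 40 mm foot, 110 mm high, standing on the bench. Leave it.
- slope (a point): Middle of the sloped face, 75 mm above the bench. Parts to keep clear of, in the lathe frame: bed, two rails 55 mm high, at x 45 to 155, y -45 to 415 mm; tool rest at x 40 to 80, y 25 to 220 mm, up to 150 mm high; headstock with handwheel and wooden stub at x 20 to 180, y 170 to 440 mm, up to 215 mm high.

How it is judged:
By the outcome, as a careful person would: the job done as asked, in the order asked, and still so for the second after the job is handed in, with the robot touching nothing.
It also fails if it takes over 64 s, if anything falls off the work surface, if the arm or the gripper's body presses on something with over 40 N, if the wrist force passes 120 N, or if a joint passes its speed limit or range.

## Robot

A 6-joint arm with a two-finger parallel gripper is mounted at the origin on the work surface. World frame = base frame: x ahead of the robot, y to its left, z up, the work surface at z = 0. Lengths are in m, angles in rad, forces in N, time in s.
With the tool pointing down it reaches from about 0.25 to 0.775 m from the base axis. Payload 4 kg.
Tool frame: the origin (TCP) lies between the finger pads; the fingertips stand 11 mm ahead of it and the grasp point (between the pads) lies 8 mm behind it (robot.tip_extent is the z of the fingertips in the tool frame, in m); z points along the fingers, y is the line along which they close (so a half turn about z gives the same grasp; the last joint's range is limited). The gripper opens to 94 mm and grips with 3 to 60 N. Pads are 16 mm wide; open, the fingers measure 119 mm over their backs; the gripper's body (75 mm by 177 mm) begins 78 mm behind the grasp point.
Start: joints at [-1.264, 0.087, 1.371, -0, 1.684, -0.103], TCP at [0.219, -0.504, 0.217] pointing down, gripper open.
Joint ranges: [-3.1, 3.1], [-0.76, 2.03], [0.27, 2.55], [-1.08, 4.22], [0.17, 2.65], [-2.57, 2.57]. Speed limits (rad/s): [2.79, 2.79, 3.14, 3.14, 3.14, 3.14].

## Interface

Orientations are given as [roll, pitch, yaw] about the fixed x, y, z axes, in that order (R = Rz(yaw) Ry(pitch) Rx(roll)).
In Python, from bench import robot, imaging gives the robot as it stands.
- The arm moves only by the shell command python3 -m pendant 'ROWS'. ROWS is JSON, a list of rows, each a list of 7 numbers: the shift along the world's x, y, z in cm, then the turn, a rotation vector about the world's x, y, z in degrees, then the opening, from 0 (shut) to 1 (fully open). In form: [[dx, dy, dz, ax, ay, az, jaw], ...]. A call has 1 to 8 rows; each row shifts and turns the commanded pose from where the row before left it; what a row does not reach is not made up. A row lasts 1/10 s, in which the tool goes at most 50 mm and 8.59 degrees, less where a joint would pass 70% of its speed; a pose out of reach is approached as far as the arm can. A call is refused whole if a number of a shift passes 5 or a number of a turn 8.59, either way. A call with a gripper value outside its range is refused whole. The fingers move at their own pace and stop on an object; the grip force is fixed at half the most. Time passes only in rows, so rows that do not move let the fingers close. It gives the time, the measured TCP pose, the force, the opening and the grip force at its end, in the units of the state.
- robot.get_obs(): the state, without advancing time (a new reading comes with each control period).
- imaging.snapshot(name): name is "scene" or "top" or "wrist"; returns the picture (480x640x3 uint8, red, green, blue); there is no depth.
- imaging.camera_params(name): a dict with "camera_matrix" (3x3 intrinsics, pixels), "k1" (the pictures are not rectified: a ray, as slopes to the right and down, at radius r is drawn at 1 + k1 r^2 times it, then the intrinsics apply), "R" (3x3) and "t" (3): a world point X has camera coordinates R X + t. Camera axes: x right, y down, z forward; pixel columns grow to the right and rows downward; lengths in m; the calibration is good to about 2 mm. A picture is of the moment at which its call begins: read the wrist's pose just before it. camera_params takes no time and is no camera call; for the wrist camera it gives the pose at the moment of the call.
- robot.close_job(): hands the job in; it is judged then, once.
The state is a dict: "time": time; "joint_positions": joint angles; "qvel": joint speeds; "joint_torque": joint torques, N m; "tool_pos": TCP position; "ee_rot": TCP orientation; "wrist_force": force on the tool from outside, world axes, zero at the start; "wrist_torque": the same for the moment, N m; "width": finger opening in m; "finger_force": force on a finger pad.
Only numpy, scipy, OpenCV 4.12 (cv2) and the standard library are available. Lean on these libraries where they do the work, as an engineer would, in place of code of your own. Each camera call takes 0.05 s, during which the arm holds its last target. There are 200 camera calls.

## Working session

There is one attempt and no reset: what is moved stays moved. The work goes in short steps, Python scripts to look and compute and a shell command to move; the robot and the scene stay as the last step left them, time stands still between calls to the robot, and variables do not carry over. Pictures are saved under pics/ and viewed, at most 10 in all, crops included, and the job is handed in when it is done.

```bash
ls; mkdir -p pics
cat > h.py <<'E'
import numpy as np, cv2
from bench import robot, imaging
from scipy.spatial.transform import Rotation as Rn
def save(name,fn):
    p=imaging.camera_params(name); im=imaging.snapshot(name)
    cv2.imwrite('pics/'+fn,im[:,:,::-1]); return p
def ray(p,u,v):
    K=np.array(p['camera_matrix']);xd=np.array([(u-K[0,2])/K[0,0],(v-K[1,2])/K[1,1]]);x=xd.copy()
    for _ in range(20): x=xd/(1+p['k1']*(x@x))
    R=np.array(p['R']);t=np.array(p['t']);d=R.T@np.array([x[0],x[1],1]);return -R.T@t,d/np.linalg.norm(d)
def proj(p,X):
    R=np.array(p['R']);t=np.array(p['t']);c=R@np.array(X)+t;x=c[:2]/c[2];x=x*(1+p['k1']*(x@x))
    K=np.array(p['camera_matrix']);return np.array([K[0,0]*x[0]+K[0,2],K[1,1]*x[1]+K[1,2]])
def onz(p,u,v,z):
    o,d=ray(p,u,v);return o+d*(z-o[2])/d[2]
def tri(a,b):
    A=0;B=0
    for p,u,v in (a,b):
        o,d=ray(p,u,v);M=np.eye(3)-np.outer(d,d);A=A+M;B=B+M@o
    X=np.linalg.solve(A,B); return X,[np.round(proj(p,X)-[u,v],1) for p,u,v in (a,b)]
E
python3 - <<'E'
from h import *
np.set_printoptions(precision=4,suppress=True)
for n in ('scene','top'):
    p=save(n,n+'1.png');print(n,p['camera_matrix'],p['k1'],-np.array(p['R']).T@p['t'])
print(robot.get_obs())
E
```

```text
pics
scene [[593.4222   0.     316.1626]
 [  0.     593.4222 244.39  ]
 [  0.       0.       1.    ]] -0.06893906329026478 [ 0.9804 -0.4514  0.7237]
top [[551.5423   0.     320.9223]
 [  0.     551.5423 237.6429]
 [  0.       0.       1.    ]] -0.14511093832622668 [ 0.35   -0.0844  0.9487]
{'time': 0.1, 'joint_positions': array([-1.2641,  0.0879,  1.3721, -0.    ,  1.6836, -0.1031]), 'qvel': array([ 0.0004, -0.0032, -0.002 , -0.0006, -0.0003,  0.0004]), 'joint_torque': array([  0.0026, -34.1254, -30.3302,   0.072 ,   0.0304,  -0.0001]), 'tool_pos': array([ 0.219 , -0.504 ,  0.2154]), 'ee_rot': array([-3.1397, -0.0002,  0.4097]), 'wrist_force': array([-0.5752,  0.1404,  0.1671]), 'wrist_torque': array([-0.0344, -0.0387,  0.0425]), 'finger_force': 0.0, 'width': 0.0940796981081996}
```

View pics/top1.png

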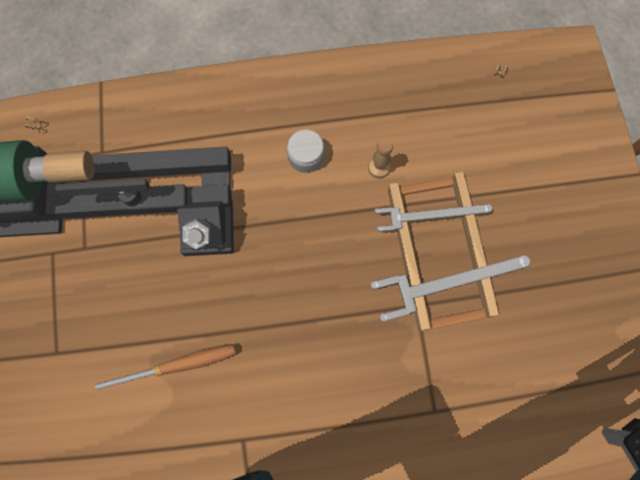

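View pics/scene1.png

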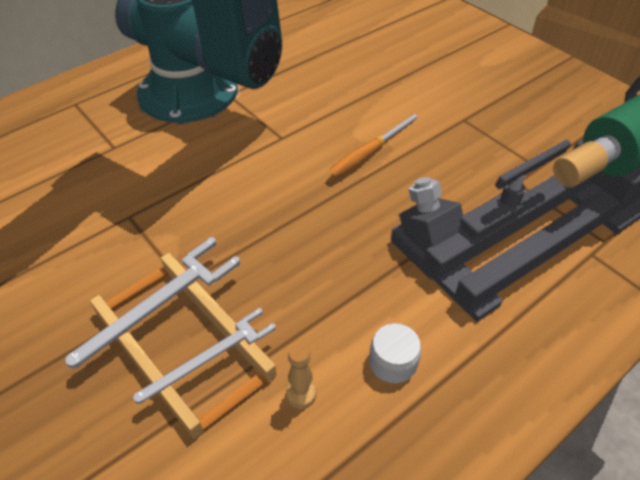

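The top view shows the nut at about (195,235). The large spanner runs from its tail at (525,262) to jaw tips at (375,285) and (384,318). In the scene view the nut is at (427,190), the tail at (74,358) and the tips at (212,241) and (237,262). I'll enlarge these to read them closely.

Run:
```python
import cv2,numpy as np
t=cv2.imread('pics/top1.png');s=cv2.imread('pics/scene1.png')
def c(im,x,y,w,h,k): 
    o=cv2.resize(im[y:y+h,x:x+w],None,fx=k,fy=k,interpolation=cv2.INTER_CUBIC)
    for i in range(0,w,10): cv2.line(o,(i*k,0),(i*k,6 if i%50 else 14),(0,255,255),1)
    for i in range(0,h,10): cv2.line(o,(0,i*k),(6 if i%50 else 14,i*k),(0,255,255),1)
    return o
a=np.hstack([c(t,170,190,80,75,4),c(t,365,165,80,75,4)]) if 0 else None
# canvas 800x600
top=np.hstack([c(t,360,165,180,100,0+2),]) if 0 else None
C=np.zeros((600,800,3),np.uint8)
C[0:300,0:350]=c(t,170,200,70,60,5)
C[0:300,400:750]=c(s,390,170,70,60,5)
C[300:600,0:396]=c(t,370,250,132,100,3)[:, :396]
C[300:600,400:796]=c(s,160,225,132,100,3)
cv2.imwrite('pics/crop1.png',C)
```

```text
(no output)
```

View pics/crop1.png

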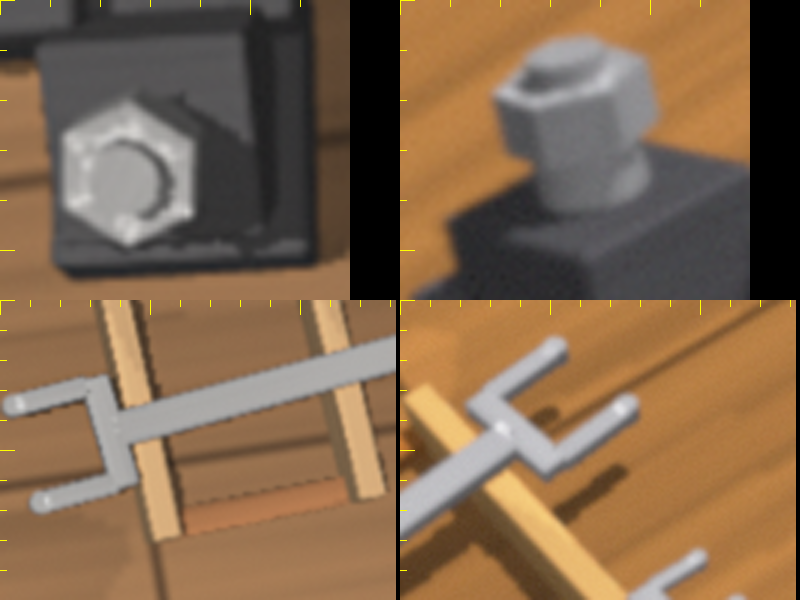

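Run:
```python
from h import *
np.set_printoptions(precision=4,suppress=True)
T=imaging.camera_params('top');S=imaging.camera_params('scene')
P={'stud':((194.8,235.6),(423.4,182)),'tipR':((383.3,317.3),(213,241)),'tipL':((373.3,285),(236,260)),'tail':((525,262),(74,358)),'cornR':((413.3,312.3),(183.3,260)),'cornL':((404.3,275.7),(209.3,281.7))}
for k,(a,b) in P.items(): print(k,*tri((T,*a),(S,*b)))
g=lambda u,v,z:onz(T,u,v,z)
h=[(128,97),(193,130),(193,208),(128,247),(63,208),(63,135)]
print('hex',np.array([g(170+u/5,200+v/5,.11)[:2] for u,v in h]))
print('blk front top edge',g(181.5,250,.06),g(231,249,.06))
print('bed edge', g(230,149,.055),g(75,155,.055),'bed end',g(228,150,.055),g(231,248,.055))
for q in [(395,184),(460,174),(427,328),(493,315)]: print('rack',g(*q,.032))
for q in [(380,211),(488,209),(305,147),(380,165),(237,350),(97,386)]: print('misc',q,g(*q,.03))
```

```text
stud [0.5787 0.0827 0.112 ] [array([-0., -0.]), array([-0.,  0.])]
tipR [ 0.4172 -0.1981  0.0392] [array([-0.3, -0.1]), array([-0.3,  0. ])]
tipL [ 0.472  -0.1913  0.0398] [array([0.4, 0.2]), array([ 0.5, -0.1])]
tail [ 0.4736 -0.4544  0.0409] [array([-0.6, -0.1]), array([-0.8,  0. ])]
cornR [ 0.4178 -0.2508  0.0348] [array([0.5, 0.2]), array([ 0.6, -0. ])]
cornL [ 0.4804 -0.2447  0.0396] [array([-0., -0.]), array([-0.,  0.])]
hex [[0.6055 0.0796]
 [0.5917 0.0599]
 [0.5665 0.0622]
 [0.5569 0.0838]
 [0.5723 0.1033]
 [0.596  0.1014]]
blk front top edge [0.5715 0.1175 0.06  ] [0.5617 0.035  0.06  ]
bed edge [0.741  0.0197 0.055 ] [0.7735 0.2996 0.055 ] bed end [0.7396 0.0234 0.055 ] [0.5646 0.0355 0.055 ]
rack [ 0.6443 -0.2584  0.032 ]
rack [ 0.6472 -0.3772  0.032 ]
rack [ 0.3893 -0.2687  0.032 ]
rack [ 0.3936 -0.3839  0.032 ]
misc (380, 211) [ 0.5998 -0.2243  0.03  ]
misc (488, 209) [ 0.5772 -0.4144  0.03  ]
misc (305, 147) [ 0.7362 -0.1112  0.03  ]
misc (380, 165) [ 0.6837 -0.2385  0.03  ]
misc (237, 350) [0.3979 0.0476 0.03  ]
misc (97, 386) [0.3676 0.2891 0.03  ]
```

Everything checks. The stud top is at z 0.112 (0.115 expected) and the lathe yaw is about -6.7°. nut_mid is about (0.588, 0.082, 0.099) and a corner points up-slope, so nut ≈ 30° mod 60. The spanner top is at z 0.040 with yaw 96.4°. Next I move to a stand-off above the nut.

```bash
cat >> h.py <<'E'
np.set_printoptions(precision=4,suppress=True)
LY=np.radians(-6.7)
def frame(ly=LY):
    Z=Rn.from_euler('z',ly).as_matrix()
    return Z@[-.5,0,.866],Z@[.866,0,.5],Z@[0,1,0]   # n,u,left
def toolR(handle_cw_deg):  # tool z=-n, tool x pointing from handle to nut, handle cw deg from up-slope
    n,u,l=frame(); a=np.radians(handle_cw_deg); h=np.cos(a)*u-np.sin(a)*l
    return np.column_stack([-h,np.cross(-n,-h),-n])
def plan(pos,R,rows=None):
    o=robot.get_obs();c=Rn.from_euler('xyz',o['ee_rot']);rv=np.degrees((Rn.from_matrix(R)*c.inv()).as_rotvec())
    d=(np.array(pos)-o['tool_pos'])*100
    m=rows or int(max(np.ceil(np.linalg.norm(rv)/8.4),np.ceil(np.linalg.norm(d)/4.9),1))
    print('total cm',d.round(2),'deg',rv.round(2),'| rows',m,'per',(d/m).round(3),(rv/m).round(3))
def st():
    o=robot.get_obs();n=frame()[0]
    print('t',round(o['time'],2),'q',o['joint_positions'].round(3),'p',o['tool_pos'],'F',o['wrist_force'].round(1),'Tn',round(float(o['wrist_torque']@n),3),'T',o['wrist_torque'].round(2),'w',round(o['width'],4),'ff',round(o['finger_force'],1))
E
python3 -m pendant '[[1.69,3.29,0.3,0,0,8.33,0.7],[1.69,3.29,0.3,0,0,8.33,0.7],[1.69,3.29,0.3,0,0,8.33,0.7],[1.69,3.29,0.3,0,0,8.33,0.7],[1.69,3.29,0.3,0,0,8.33,0.7],[1.69,3.29,0.3,0,0,8.33,0.7]]'
python3 -m pendant '[[1.69,3.29,0.2,0,0,8.33,0.7],[1.69,3.29,0.2,0,0,8.33,0.7],[1.69,3.29,0.2,0,0,8.33,0.7],[1.69,3.29,0.2,0,0,8.33,0.7],[1.69,3.29,0.2,0,0,8.33,0.7],[1.69,3.29,0.2,0,0,8.33,0.7]]'
python3 -m pendant '[[1.69,3.29,0.2,0,0,8.33,0.7],[1.69,3.29,0.2,0,0,8.33,0.7],[1.69,3.29,0.2,0,0,8.33,0.7],[1.69,3.29,0.2,0,0,8.33,0.7],[1.69,3.29,0.2,0,0,8.33,0.7],[1.69,3.29,0.2,0,0,8.33,0.7]]'
python3 -m pendant '[[0,0,0,-0.88,-7.45,0,0.7],[0,0,0,-0.88,-7.45,0,0.7],[0,0,0,-0.88,-7.45,0,0.7],[0,0,0,-0.88,-7.45,0,0.7],[0,0,0,0,0,0,0.7],[0,0,0,0,0,0,0.7]]'
python3 - <<'E'
from h import *
st(); n,u,l=frame(); N=np.array([.588,.0816,.0992])
plan(N+.10*n,toolR(0))
save('wrist','w1.png')
p=imaging.camera_params('wrist');print(proj(p,N+.018*n),proj(p,N+.01*n))
E
```

```text
time: 0.7
tool_pos: [0.3208, -0.3055, 0.2341]
ee_rot: [-3.141, -0.001, 1.288]
wrist_force: [0.5, -0.0, -0.5]
width: 0.0659
finger_force: 0.0
time: 1.3
tool_pos: [0.4221, -0.1081, 0.2462]
ee_rot: [-3.141, -0.0, 2.16]
wrist_force: [-0.7, 0.6, 0.8]
width: 0.0662
finger_force: 0.0
time: 1.9
tool_pos: [0.5236, 0.0892, 0.258]
ee_rot: [-3.141, -0.001, 3.033]
wrist_force: [1.1, 0.0, -0.0]
width: 0.066
finger_force: 0.0
time: 2.5
tool_pos: [0.5228, 0.0879, 0.2583]
ee_rot: [-3.14, 0.522, 3.028]
wrist_force: [-0.2, -0.1, 0.8]
width: 0.0656
finger_force: 0.0
t 2.5 q [ 0.141 -0.324  1.746 -0.136  1.215 -1.301] p [0.5228 0.0879 0.2583] F [-0.2 -0.1  0.8] Tn -0.06 T [ 0.09  0.07 -0.02] w 0.0656 ff 0.0
total cm [ 1.55 -0.04 -7.25] deg [ 0.07 -0.11 -0.13] | rows 2 per [ 0.776 -0.021 -3.627] [ 0.035 -0.055 -0.066]
[321.3553 198.607 ] [321.2918 197.1452]
```

View pics/w1.png

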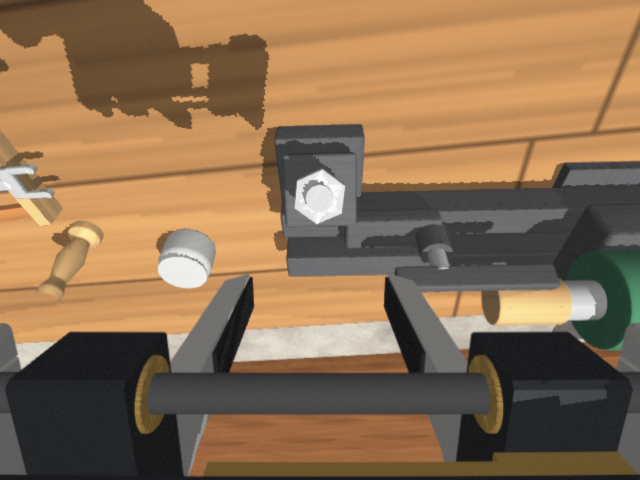

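The wrist view shows the nut's hexagon centred at about (320,197), against a prediction of (321,197), so the position is confirmed to about 1 mm. Its corner axis is turned some 3° clockwise. Going in to grip.

```bash
python3 -m pendant '[[0.75,0,-3.6,0,0,0,0.7],[0.75,0,-3.6,0,0,0,0.7],[1.25,-0.15,-2.15,0,0,0,0.7],[1.25,-0.15,-2.15,0,0,0,0.7],[0.62,-0.1,-1.1,0,0,0,0.7],[0,0,0,0,0,0,0.7]]'
python3 - <<'E'
from h import *
st(); n,u,l=frame(); N=np.array([.588,.0816,.0992])
plan(N,toolR(3),5)
E
```

```text
time: 3.15
tool_pos: [0.5705, 0.0831, 0.131]
ee_rot: [-3.139, 0.52, 3.026]
wrist_force: [-0.2, 0.6, -0.0]
width: 0.066
finger_force: 0.0
t 3.15 q [ 0.114 -0.153  1.866 -0.145  0.925 -1.283] p [0.5705 0.0831 0.131 ] F [-0.2  0.6 -0. ] Tn -0.051 T [ 0.11  0.13 -0.01] w 0.066 ff 0.0
total cm [ 1.75 -0.15 -3.18] deg [ 1.58 -0.4  -2.62] | rows 5 per [ 0.35  -0.029 -0.636] [ 0.315 -0.08  -0.525]
```

```bash
python3 -m pendant '[[0.44,-0.04,-0.8,0.4,-0.1,-0.65,0.7],[0.44,-0.04,-0.8,0.4,-0.1,-0.65,0.7],[0.44,-0.04,-0.8,0.4,-0.1,-0.65,0.7],[0.44,-0.04,-0.8,0.4,-0.1,-0.65,0.7],[0,0,0,0,0,0,0.7]]'
python3 -m pendant '[[0,0,0,0,0,0,0.3],[0,0,0,0,0,0,0.3],[0,0,0,0,0,0,0.3],[0,0,0,0,0,0,0.3],[0,0,0,0,0,0,0.3],[0,0,0,0,0,0,0.3]]'
python3 -c "
from h import *
st();print('rotvec of 1deg cw',-frame()[0])"
```

```text
time: 3.65
tool_pos: [0.5865, 0.082, 0.0987]
ee_rot: [3.111, 0.524, 2.965]
wrist_force: [-0.5, 0.4, -0.2]
width: 0.0656
finger_force: 0.0
time: 4.25
tool_pos: [0.5871, 0.0809, 0.1011]
ee_rot: [3.112, 0.527, 2.966]
wrist_force: [-1.9, -4.3, 2.4]
width: 0.0412
finger_force: 29.3
t 4.25 q [ 0.105 -0.092  1.878 -0.15   0.844 -1.227] p [0.5871 0.0809 0.1011] F [-1.9 -4.3  2.4] Tn -0.077 T [-0.57  0.24 -0.43] w 0.0412 ff 29.3
rotvec of 1deg cw [ 0.4966 -0.0583 -0.866 ]
```

The fingers are on the flats (41.2 mm). Turning clockwise.

```bash
python3 -m pendant '[[0,0,0,2,-0.23,-3.5,0.3],[0,0,0,3,-0.35,-5.2,0.3],[0,0,0,3,-0.35,-5.2,0.3],[0,0,0,3,-0.35,-5.2,0.3],[0,0,0,3,-0.35,-5.2,0.3],[0,0,0,3,-0.35,-5.2,0.3],[0,0,0,1.5,-0.18,-2.6,0.3],[0,0,0,0,0,0,0.3]]'
python3 -c "
from h import *
st()"
python3 -m pendant '[[0,0,0,1,-0.12,-1.73,0.3],[0,0,0,0,0,0,0.3]]'
python3 -c "
from h import *
st()"
python3 -m pendant '[[0,0,0,1,-0.12,-1.73,0.3],[0,0,0,0,0,0,0.3]]'
python3 -c "
from h import *
st()"
python3 -m pendant '[[0,0,0,1,-0.12,-1.73,0.3],[0,0,0,0,0,0,0.3]]'
python3 -c "
from h import *
st()"
```

```text
time: 5.05
tool_pos: [0.5863, 0.0795, 0.1007]
ee_rot: [2.787, 0.398, 2.252]
wrist_force: [-5.5, -7.8, 3.5]
width: 0.0411
finger_force: 29.4
t 5.05 q [ 0.105 -0.092  1.879 -0.155  0.846 -0.576] p [0.5863 0.0795 0.1007] F [-5.5 -7.8  3.5] Tn -0.064 T [-1.29  0.56 -0.85] w 0.0411 ff 29.4
time: 5.25
tool_pos: [0.5863, 0.0795, 0.1007]
ee_rot: [2.774, 0.386, 2.219]
wrist_force: [-5.6, -8.8, 4.7]
width: 0.0408
finger_force: 29.2
t 5.25 q [ 0.106 -0.092  1.879 -0.155  0.846 -0.542] p [0.5863 0.0795 0.1007] F [-5.6 -8.8  4.7] Tn 0.31 T [-1.49  0.7  -0.54] w 0.0408 ff 29.2
time: 5.45
tool_pos: [0.5862, 0.0794, 0.1006]
ee_rot: [2.762, 0.374, 2.184]
wrist_force: [-5.5, -7.9, 4.5]
width: 0.041
finger_force: 29.1
t 5.45 q [ 0.106 -0.092  1.879 -0.156  0.846 -0.507] p [0.5862 0.0794 0.1006] F [-5.5 -7.9  4.5] Tn 0.361 T [-1.54  0.7  -0.52] w 0.041 ff 29.1
time: 5.65
tool_pos: [0.5861, 0.0793, 0.1006]
ee_rot: [2.749, 0.361, 2.149]
wrist_force: [-5.3, -9.8, 4.1]
width: 0.0412
finger_force: 29.1
t 5.65 q [ 0.106 -0.092  1.879 -0.156  0.846 -0.472] p [0.5861 0.0793 0.1006] F [-5.3 -9.8  4.1] Tn 0.365 T [-1.57  0.73 -0.53] w 0.0412 ff 29.1
```

Torque on the nut axis jumped from about -0.06 to +0.36 after some 40° of turn, where 33° + 42° = 75° was expected, so the nut is seated. I'll release, back off along the axis and look from two places.

```bash
python3 -m pendant '[[0,0,0,0,0,0,0.7],[0,0,0,0,0,0,0.7],[0,0,0,0,0,0,0.7],[0,0,0,0,0,0,0.7],[-0.62,0.07,1.08,0,0,0,0.7],[-1.25,0.15,2.16,0,0,0,0.7],[-1.87,0.22,3.25,0,0,0,0.7],[-1.87,0.22,3.25,0,0,0,0.7]]'
python3 - <<'E'
from h import *
robot_p=save('wrist','w2.png');st()
E
python3 -m pendant '[[-2,0,3,0,0,0,0.7],[-2.5,-3,4,0,0,0,0.7],[-1,-4,1,0,0,0,0.7],[0,0,0,0,0,0,0.7]]'
python3 - <<'E'
from h import *
import json
save('wrist','w3.png');st()
im=cv2.imread('pics/w2.png');im3=cv2.imread('pics/w3.png')
n,u,l=frame();N=np.array([.5865,.0805,.0995])
p=imaging.camera_params('wrist');b=proj(p,N+.01*n).round().astype(int);print(b)
b=np.clip(b,[60,60],[580,420])
c3=cv2.resize(im3[b[1]-60:b[1]+60,b[0]-60:b[0]+60],(400,400),interpolation=2)
c2=cv2.resize(im,(400,300))
C=np.zeros((600,800,3),np.uint8);C[:300,:400]=c2;C[:400,400:]=c3;C[300:600,:400]=cv2.resize(im3,(400,300));cv2.imwrite('pics/c2.png',C)
E
```

```text
time: 6.45
tool_pos: [0.5299, 0.0889, 0.1991]
ee_rot: [2.744, 0.356, 2.148]
wrist_force: [0.8, -0.5, -0.3]
width: 0.0657
finger_force: 0.0
t 6.5 q [ 0.143 -0.302  1.836 -0.146  1.087 -0.473] p [0.5313 0.0898 0.2078] F [0.6 0.9 3.6] Tn -0.07 T [ 0.07 -0.06 -0.04] w 0.0663 ff 0.0
time: 6.9
tool_pos: [0.4787, 0.0178, 0.2788]
ee_rot: [2.737, 0.363, 2.139]
wrist_force: [0.1, 0.0, 0.3]
width: 0.0658
finger_force: 0.0
t 6.95 q [-0.053 -0.474  1.813 -0.036  1.271 -0.696] p [0.4786 0.0197 0.2766] F [0.4 0.7 0.5] Tn -0.027 T [ 0.04  0.14 -0.01] w 0.066 ff 0.0
[371 158]
```

View pics/c2.png

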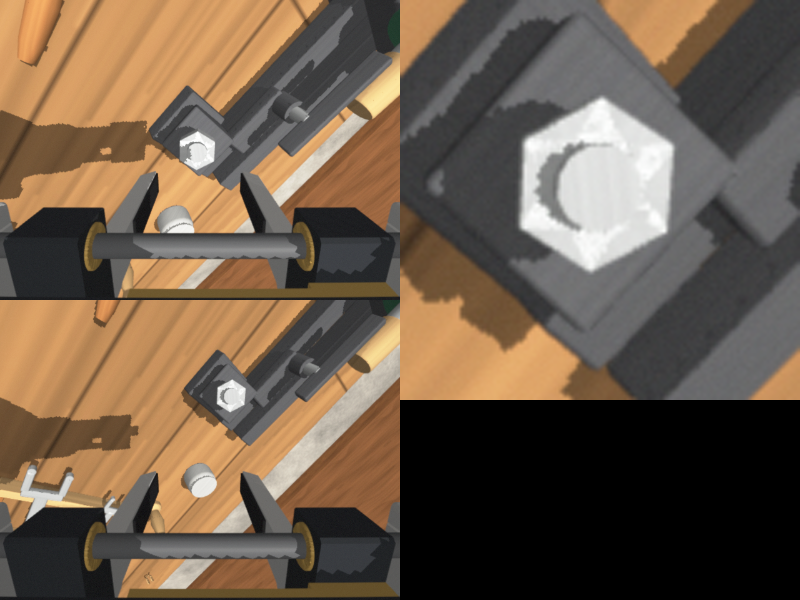

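The nut has turned and seems seated. In the w3 crop its hexagon centre is at about pixel (369.9,153.6). I'll compute the seated angle and refine the centre from all views.

Run:
```python
from h import *
T=imaging.camera_params('top');S=imaging.camera_params('scene');W=imaging.camera_params('wrist')
n,u,l=frame()
h=np.array([(601,97),(673,143),(668,232),(591,272),(520,230),(524,138)])
px=np.array([[371-60+(x-400)*.3,158-60+y*.3] for x,y in h])
P0=np.array([.5865,.0805,.0995])+.01*n
q=[]
for a in px:
    o,d=ray(W,*a);q.append(o+d*((P0-o)@n)/(d@n))
q=np.array(q);c=q.mean(0);print('centre on plane',c,'nutmid',c-.01*n)
r=q-c;print('R',np.linalg.norm(r,axis=1),'cw deg corners',np.degrees(np.arctan2(-(r@l),r@u)).round(1))
from scipy.optimize import least_squares
obs=[(T,195.6,234.2),(W,*px.mean(0))]
print(tri(*obs))
f=lambda x:np.concatenate([proj(T,x+.01*n)-[195.6,234.2],proj(W,x+.01*n)-px.mean(0),proj(S,x+.018*n)-[423.4,182]])
s=least_squares(f,P0);print(s.x,s.fun.round(1))
```

```text
centre on plane [0.5787 0.0831 0.1064] nutmid [0.5837 0.0825 0.0978]
R [0.0237 0.0237 0.024  0.0236 0.024  0.024 ] cw deg corners [-132.5  -72.9  -12.3   47.8  106.4  168.8]
(array([0.5841, 0.0834, 0.0996]), [array([0.2, 0.1]), array([ 0.3, -0.1])])
[0.5868 0.0827 0.0943] [-0.   0.9  0.5  0.3 -0.1  0.4]
```

Measured corner axis 47.5° (45° expected, so seated). Camera and finger contacts agree on nut_mid ≈ (0.585, 0.081, 0.099). Next is the spanner.

Run:
```python
from h import *
plan([.457,-.300,.24],Rn.from_euler('xyz',[np.pi,0,np.radians(96.4)]).as_matrix(),8)
```

```text
total cm [ -2.16 -31.97  -3.66] deg [ 11.65  28.63 -29.81] | rows 8 per [-0.271 -3.997 -0.457] [ 1.457  3.579 -3.726]
```

```bash
python3 -m pendant '[[-0.27,-4,-0.45,1.46,3.58,-3.73,0.7],[-0.27,-4,-0.45,1.46,3.58,-3.73,0.7],[-0.27,-4,-0.45,1.46,3.58,-3.73,0.7],[-0.27,-4,-0.45,1.46,3.58,-3.73,0.7],[-0.27,-4,-0.45,1.46,3.58,-3.73,0.7],[-0.27,-4,-0.45,1.46,3.58,-3.73,0.7],[-0.27,-4,-0.45,1.46,3.58,-3.73,0.7],[-0.27,-4,-0.45,1.46,3.58,-3.73,0.7]]'
python3 -m pendant '[[0,0,0,0,0,0,0.7],[0,0,0,0,0,0,0.7]]'
python3 - <<'E'
from h import *
p=save('wrist','w4.png');st();print(robot.get_obs()['ee_rot'])
for k,X in dict(tipR=(.4172,-.1981,.042),tipL=(.472,-.1913,.042),tail=(.4736,-.4544,.042)).items(): print(k,proj(p,X))
E
```

```text
time: 7.75
tool_pos: [0.4578, -0.2982, 0.2366]
ee_rot: [-3.136, -0.008, 1.686]
wrist_force: [0.5, -0.3, 0.9]
width: 0.0658
finger_force: 0.0
time: 7.95
tool_pos: [0.4577, -0.2974, 0.2353]
ee_rot: [-3.137, -0.009, 1.687]
wrist_force: [-0.7, 0.5, -0.1]
width: 0.0657
finger_force: 0.0
t 8.0 q [-0.681  0.08   1.339  0.003  1.73  -0.798] p [ 0.4577 -0.2967  0.2366] F [ 1.  -0.1  0.3] Tn 0.026 T [0.05 0.01 0.06] w 0.0659 ff 0.0
[-3.1383 -0.0074  1.6885]
tipR [287.4679 104.8775]
tipL [349.2022 104.3969]
tail [317.0524 363.6024]
```

View pics/w4.png

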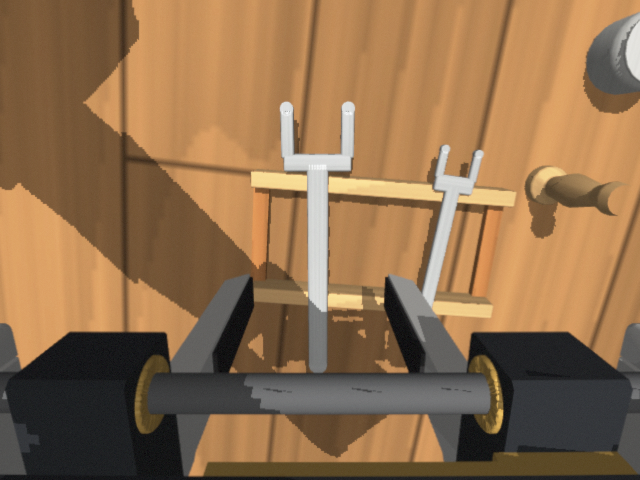

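The wrist view shows tip ends at (287,102) and (348,102), the tail end at (318,373) and the head's back edge at row 171, with the handle centred at column 318.

Run:
```python
from h import *
p=imaging.camera_params('wrist');z=.042
g=lambda u,v:onz(p,u,v,z)[:2]
a,b,t,c,d,hj=g(287,102),g(348,102),g(318,373),g(285,171),g(351,171),g(317.5,200)
tip=(a+b)/2;D=tip-t;L=np.linalg.norm(D);D/=L
print('tip',tip,'tail',t,'len',L,'yaw',np.degrees(np.arctan2(D[1],D[0])),'tips width',np.linalg.norm(a-b),'back',(c+d)/2,np.linalg.norm(c-d))
o1=tip-.137*D;o2=t+.14*D;print('origin',o1,o2,'handle pt off axis',(hj-t)@[-D[1],D[0]])
o=(o1+o2)/2;print('grip +15',o+.015*D)
plan([*(o+.015*D),.029],Rn.from_euler('xyz',[np.pi,0,np.arctan2(D[1],D[0])]).as_matrix(),8)
```

```text
tip [ 0.4438 -0.1921] tail [ 0.4766 -0.4664] len 0.2762050873664593 yaw 96.80904403457122 tips width 0.0546588087277153 back [ 0.4514 -0.2528] 0.061735998694017094
origin [ 0.4601 -0.3281] [ 0.46   -0.3273] handle pt off axis 0.00016725032975628245
grip +15 [ 0.4582 -0.3128]
total cm [  0.06  -1.62 -20.76] deg [-0.4  -0.24  0.07] | rows 8 per [ 0.007 -0.202 -2.595] [-0.05  -0.03   0.008]
```

```bash
python3 -m pendant '[[0.02,-0.4,-4.2,-0.1,-0.06,0,0.7],[0.02,-0.4,-4.2,-0.1,-0.06,0,0.7],[0.02,-0.4,-4.2,-0.1,-0.06,0,0.7],[0,-0.4,-3.2,-0.1,-0.06,0,0.7],[0,0,-2,0,0,0,0.7],[0,0,-1.5,0,0,0,0.7],[0,0,-1.4,0,0,0,0.7],[0,0,0,0,0,0,0.7]]'
python3 - <<'E'
from h import *
st();plan([.4582,-.3128,.029],Rn.from_euler('xyz',[np.pi,0,np.radians(96.8)]).as_matrix(),1)
E
```

```text
time: 8.8
tool_pos: [0.4572, -0.3126, 0.0296]
ee_rot: [-3.141, 0.0, 1.688]
wrist_force: [0.4, -0.1, 0.1]
width: 0.0659
finger_force: 0.0
t 8.8 q [-0.702  0.207  1.617 -0.001  1.317 -0.819] p [ 0.4572 -0.3126  0.0296] F [ 0.4 -0.1  0.1] Tn 0.035 T [-0.03 -0.06  0.03] w 0.0659 ff 0.0
total cm [ 0.1  -0.02 -0.06] deg [ 0.03 -0.02  0.09] | rows 1 per [ 0.099 -0.023 -0.063] [ 0.029 -0.02   0.089]
```

```bash
python3 -m pendant '[[0.1,0,-0.05,0,0,0,0.1],[0,0,0,0,0,0,0.1],[0,0,0,0,0,0,0.1],[0,0,0,0,0,0,0.1],[0,0,0,0,0,0,0.1],[0,0,0,0,0,0,0.1],[0,0,0,0,0,0,0.1],[0,0,0,0,0,0,0.1]]'
python3 -m pendant '[[0,0,1,0,0,0,0.1],[0,0,2,0,0,0,0.1],[0,0,4,0,0,0,0.1],[0,0,4,0,0,0,0.1],[0,0,4,0,0,0,0.1],[0,0,4,0,0,0,0.1],[0,0,3,0,0,0,0.1],[0,0,0,0,0,0,0.1]]'
python3 - <<'E'
from h import *
st();n,u,l=frame();N=np.array([.585,.0812,.0993]);R=toolR(47.5)
# TCP in spanner frame: x=15, z of grasp = mid thickness, TCP 8mm ahead along tool z
def tcp(back,up,ang=47.5): 
    R=toolR(ang);return N-R[:,0]*(.100+back)+n*(up-.008)
print(tcp(.06,0.05),tcp(.06,0),tcp(0,0));plan(tcp(.06,.05),R)
p=save('wrist','w5.png')
E
```

```text
time: 9.6
tool_pos: [0.4581, -0.3143, 0.0303]
ee_rot: [-3.141, 0.002, 1.686]
wrist_force: [-3.3, -0.6, 2.3]
width: 0.0197
finger_force: 30.0
time: 10.4
tool_pos: [0.4606, -0.3152, 0.2558]
ee_rot: [3.133, 0.009, 1.687]
wrist_force: [0.5, -0.4, -4.4]
width: 0.0197
finger_force: 30.0
t 10.4 q [-0.702  0.092  1.289 -0.     1.748 -0.818] p [ 0.4606 -0.3152  0.2558] F [ 0.5 -0.4 -4.4] Tn 0.045 T [-0.05 -0.08  0.03] w 0.0197 ff 30.0
[ 0.6434 -0.0444  0.1897] [ 0.6682 -0.0473  0.1464] [0.6385 0.0007 0.1262]
total cm [18.28 27.08 -6.61] deg [-10.68 -27.59  28.52] | rows 7 per [ 2.611  3.869 -0.944] [-1.525 -3.942  4.074]
```

View pics/w5.png

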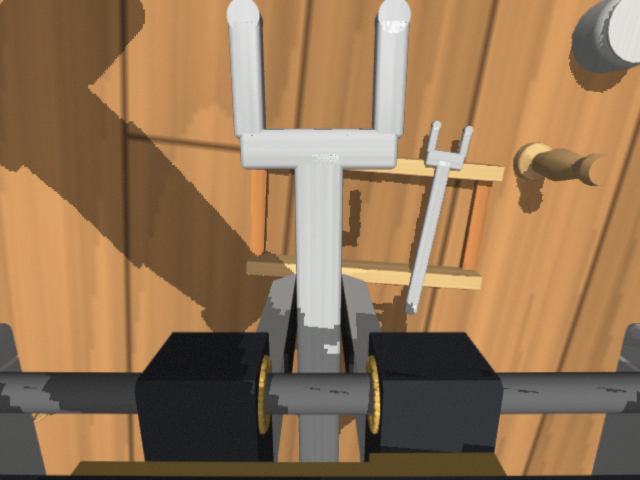

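The spanner is held, with tip ends near (244,0) and (393,0), head back corners at (243,168) and (396,168) and the handle centred at column 319. I'll work out the mouth in the tool frame.

Run:
```python
from h import *
p=imaging.camera_params('wrist');o=robot.get_obs();Rt=Rn.from_euler('xyz',o['ee_rot']).as_matrix()
def g(u,v,zt=-.013):
    c,d=ray(p,u,v);nn=Rt[:,2];P0=o['tool_pos']+zt*nn;X=c+d*((P0-c)@nn)/(d@nn);return Rt.T@(X-o['tool_pos'])*1000
for q in [(229,15),(259,15),(378,15),(411,15),(235,130),(263,130),(376,130),(404,130),(243,168),(396,168),(297,172),(341,172),(298,300),(340,300)]: print(q,g(*q).round(1))
```

```text
(229, 15) [117.  -32.5 -13. ]
(259, 15) [117.  -21.6 -13. ]
(378, 15) [116.9  21.5 -13. ]
(411, 15) [117.   33.5 -13. ]
(235, 130) [ 76.8 -32.5 -13. ]
(263, 130) [ 76.8 -21.6 -13. ]
(376, 130) [ 76.8  22.3 -13. ]
(404, 130) [ 76.8  33.2 -13. ]
(243, 168) [ 62.2 -30.1 -13. ]
(396, 168) [ 62.2  30.8 -13. ]
(297, 172) [ 60.6  -8.6 -13. ]
(341, 172) [ 60.6   8.9 -13. ]
(298, 300) [  5.4  -9.  -13. ]
(340, 300) [  5.4   9.3 -13. ]
```

```bash
python3 -m pendant '[[2.28,3.39,-0.83,-1.33,-3.45,3.57,0.1],[2.28,3.39,-0.83,-1.33,-3.45,3.57,0.1],[2.28,3.39,-0.83,-1.33,-3.45,3.57,0.1],[2.28,3.39,-0.83,-1.33,-3.45,3.57,0.1],[2.28,3.39,-0.83,-1.33,-3.45,3.57,0.1],[2.28,3.39,-0.83,-1.33,-3.45,3.57,0.1],[2.28,3.39,-0.83,-1.33,-3.45,3.57,0.1],[2.28,3.39,-0.83,-1.33,-3.45,3.57,0.1]]'
python3 -m pendant '[[0,0,0,0,0,0,0.1],[0,0,0,0,0,0,0.1],[0,0,0,0,0,0,0.1]]'
cat >> h.py <<'E'
N0=np.array([.585,.0812,.0993])
def tcp(back,up,ang=47.5,N=N0,xm=.101):
    R=toolR(ang);return N-R[:,0]*(xm+back)-R[:,1]*.0003+frame()[0]*(up-.008)
E
python3 - <<'E'
from h import *
st();plan(tcp(.06,0),toolR(47.5),4)
save('wrist','w6.png');save('scene','s6.png')
p=imaging.camera_params('wrist');n=frame()[0];print(proj(p,N0+.01*n),proj(p,N0+.018*n))
E
```

```text
time: 11.25
tool_pos: [0.639, -0.0407, 0.178]
ee_rot: [2.753, 0.333, 2.133]
wrist_force: [0.5, 0.1, -4.1]
width: 0.0198
finger_force: 30.0
time: 11.55
tool_pos: [0.64, -0.0434, 0.1815]
ee_rot: [2.751, 0.335, 2.128]
wrist_force: [-0.5, -0.6, -3.3]
width: 0.0196
finger_force: 30.0
t 11.55 q [-0.17  -0.049  1.664  0.031  1.018 -0.804] p [ 0.64   -0.0434  0.1815] F [-0.5 -0.6 -3.3] Tn -0.028 T [ 0.08  0.49 -0.02] w 0.0196 ff 30.0
total cm [ 2.85 -0.49 -3.49] deg [-0.13 -0.83  0.01] | rows 4 per [ 0.712 -0.123 -0.872] [-0.032 -0.208  0.003]
[329.2462 -53.0004] [329.5983 -62.1424]
```

View pics/w6.png

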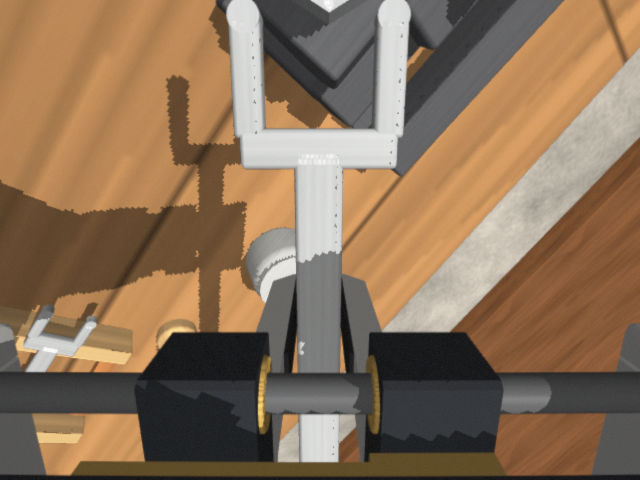

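The spanner hangs straight. The nut's near corner shows at (330,20), just ahead of the mouth. Dropping into the nut's plane, still backed off.

```bash
python3 -c "
from h import *
p=imaging.camera_params('wrist');n,u,l=frame();h=-toolR(47.5)[:,0];print(proj(p,N0+.01*n+.0237*h))"
python3 -m pendant '[[0.71,-0.12,-0.87,0,-0.2,0,0.1],[0.71,-0.12,-0.87,0,-0.2,0,0.1],[0.71,-0.12,-0.87,0,-0.2,0,0.1],[0.71,-0.12,-0.87,0,-0.2,0,0.1],[0,0,0,0,0,0,0.1],[0,0,0,0,0,0,0.1]]'
python3 - <<'E'
from h import *
st();plan(tcp(.06,0),toolR(47.5),1);plan(tcp(.0,0),toolR(47.5),1);print(-toolR(47.5)[:,0])
E
```

```text
[328.9628   6.361 ]
time: 12.25
tool_pos: [0.6693, -0.0477, 0.1479]
ee_rot: [2.736, 0.343, 2.124]
wrist_force: [-0.1, -0.1, -2.9]
width: 0.0197
finger_force: 30.0
t 12.25 q [-0.17   0.03   1.66   0.037  0.927 -0.809] p [ 0.6693 -0.0477  0.1479] F [-0.1 -0.1 -2.9] Tn -0.027 T [ 0.03  0.44 -0.04] w 0.0197 ff 30.0
total cm [-0.09 -0.06 -0.13] deg [-0.14  0.09 -0.03] | rows 1 per [-0.087 -0.062 -0.126] [-0.135  0.095 -0.033]
total cm [-3.06  4.74 -2.15] deg [-0.14  0.09 -0.03] | rows 1 per [-3.057  4.741 -2.152] [-0.135  0.095 -0.033]
[ 0.495  -0.8005  0.3378]
```

```bash
python3 -m pendant '[[-0.7,0.9,-0.5,0,0,0,0.1],[-0.6,0.96,-0.41,0,0,0,0.1],[-0.5,0.8,-0.34,0,0,0,0.1],[-0.25,0.4,-0.17,0,0,0,0.1],[0,0,0,0,0,0,0.1]]'
python3 - <<'E'
from h import *
st();plan(tcp(.0,0),toolR(47.5),1)
E
python3 -m pendant '[[-0.25,0.4,-0.17,0,0,0,0.1],[-0.25,0.4,-0.17,0,0,0,0.1],[-0.25,0.4,-0.17,0,0,0,0.1],[0,0,0,0,0,0,0.1]]'
python3 - <<'E'
from h import *
st();plan(tcp(.0,0),toolR(47.5),1)
E
```

```text
time: 12.75
tool_pos: [0.6482, -0.0159, 0.1344]
ee_rot: [2.736, 0.344, 2.126]
wrist_force: [0.0, -0.7, -4.5]
width: 0.0197
finger_force: 30.0
t 12.75 q [-0.112 -0.009  1.728  0.001  0.896 -0.739] p [ 0.6482 -0.0159  0.1344] F [ 0.  -0.7 -4.5] Tn -0.053 T [ 0.03  0.51 -0.08] w 0.0197 ff 30.0
total cm [-0.94  1.56 -0.8 ] deg [-0.12  0.15 -0.12] | rows 1 per [-0.943  1.559 -0.8  ] [-0.123  0.154 -0.124]
time: 13.15
tool_pos: [0.6409, -0.0046, 0.129]
ee_rot: [2.736, 0.344, 2.125]
wrist_force: [0.3, 0.1, -3.8]
width: 0.0196
finger_force: 30.0
t 13.15 q [-0.09  -0.02   1.75  -0.014  0.886 -0.709] p [ 0.6409 -0.0046  0.129 ] F [ 0.3  0.1 -3.8] Tn 0.007 T [0.08 0.49 0.02] w 0.0196 ff 30.0
total cm [-0.21  0.43 -0.27] deg [-0.13  0.12 -0.06] | rows 1 per [-0.214  0.427 -0.266] [-0.132  0.125 -0.064]
```

```bash
python3 -m pendant '[[-0.12,0.22,-0.14,0,0,0,0.1],[-0.12,0.22,-0.14,0,0,0,0.1],[0,0,0,0,0,0,0.1]]'
python3 - <<'E'
from h import *
st();plan(tcp(.0,0),toolR(47.5),1)
for a in (47.5,50.5,53.5,58.5,63.5,68.5,73.5,78.5,83.5,88.5,93.5): print(a,((tcp(0,0,a)-tcp(0,0,47.5))*100).round(2))
E
```

```text
time: 13.45
tool_pos: [0.6393, -0.0009, 0.1272]
ee_rot: [2.735, 0.346, 2.124]
wrist_force: [1.6, -1.0, -3.2]
width: 0.0196
finger_force: 30.0
t 13.45 q [-0.082 -0.023  1.758 -0.021  0.88  -0.698] p [ 0.6393 -0.0009  0.1272] F [ 1.6 -1.  -3.2] Tn 0.056 T [-0.07  0.42 -0.01] w 0.0196 ff 30.0
total cm [-0.06  0.06 -0.08] deg [-0.08  0.24 -0.04] | rows 1 per [-0.058  0.058 -0.08 ] [-0.083  0.24  -0.037]
47.5 [0. 0. 0.]
50.5 [-0.38 -0.3  -0.2 ]
53.5 [-0.78 -0.58 -0.41]
58.5 [-1.47 -1.   -0.77]
63.5 [-2.18 -1.34 -1.16]
68.5 [-2.92 -1.61 -1.56]
73.5 [-3.67 -1.81 -1.98]
78.5 [-4.43 -1.93 -2.41]
83.5 [-5.19 -1.98 -2.84]
88.5 [-5.96 -1.95 -3.28]
93.5 [-6.71 -1.84 -3.72]
```

Fitted, with first light contact at the mouth bottom. Now turning about the nut axis.

```bash
python3 -m pendant '[[-0.38,-0.3,-0.2,1.49,-0.17,-2.6,0.1],[-0.4,-0.28,-0.21,1.49,-0.17,-2.6,0.1],[-0.69,-0.42,-0.36,2.48,-0.29,-4.33,0.1],[0,0,0,0,0,0,0.1]]'
python3 - <<'E'
from h import *
def ang():
    n,u,l=frame();x=-Rn.from_euler('xyz',robot.get_obs()['ee_rot']).as_matrix()[:,0];return round(float(np.degrees(np.arctan2(-(x@l),x@u))),2)
st();print(ang());plan(tcp(.0,0,58.5),toolR(58.5),1)
E
```

```text
time: 13.85
tool_pos: [0.6243, -0.0107, 0.1193]
ee_rot: [2.679, 0.264, 1.94]
wrist_force: [1.2, 1.0, -4.3]
width: 0.0196
finger_force: 30.0
t 13.85 q [-0.106 -0.051  1.801 -0.004  0.864 -0.536] p [ 0.6243 -0.0107  0.1193] F [ 1.2  1.  -4.3] Tn 0.058 T [0.15 0.42 0.12] w 0.0196 ff 30.0
58.58
total cm [-0.02  0.05 -0.07] deg [-0.12  0.24  0.01] | rows 1 per [-0.023  0.049 -0.065] [-0.117  0.237  0.009]
```

```bash
cat >> h.py <<'E'
def ang():
    n,u,l=frame();x=-Rn.from_euler('xyz',robot.get_obs()['ee_rot']).as_matrix()[:,0];return round(float(np.degrees(np.arctan2(-(x@l),x@u))),2)
def rel(N=N0):
    o=robot.get_obs();n=frame()[0];R=Rn.from_euler('xyz',o['ee_rot']).as_matrix();r=N-o['tool_pos'];F=o['wrist_force']-np.array([-.1,-.1,-3.6])
    print('ang',ang(),'F tool',(R.T@F).round(1),'M about nut',round(float(np.cross(o['tool_pos']-N,F)@n+o['wrist_torque']@n),3))
E
python3 -m pendant '[[-0.71,-0.34,-0.39,2.48,-0.29,-4.33,0.1],[0,0,0,0,0,0,0.1]]'
python3 -c "
from h import *
st();rel();plan(tcp(.0,0,63.5),toolR(63.5),1)"
python3 -m pendant '[[-0.74,-0.27,-0.4,2.48,-0.29,-4.33,0.1],[0,0,0,0,0,0,0.1]]'
python3 -c "
from h import *
st();rel();plan(tcp(.0,0,68.5),toolR(68.5),1)"
```

```text
time: 14.05
tool_pos: [0.6174, -0.0141, 0.1155]
ee_rot: [2.66, 0.226, 1.862]
wrist_force: [0.6, 0.4, -3.5]
width: 0.0194
finger_force: 30.0
t 14.05 q [-0.115 -0.063  1.821  0.001  0.856 -0.462] p [ 0.6174 -0.0141  0.1155] F [ 0.6  0.4 -3.5] Tn 0.061 T [0.1  0.38 0.1 ] w 0.0194 ff 30.0
ang 63.47 F tool [0.2 0.8 0.2] M about nut 0.139
total cm [-0.05  0.04 -0.08] deg [-0.03  0.24 -0.07] | rows 1 per [-0.046  0.042 -0.075] [-0.027  0.241 -0.072]
time: 14.25
tool_pos: [0.6101, -0.0168, 0.1115]
ee_rot: [2.645, 0.186, 1.784]
wrist_force: [1.0, 0.9, -4.1]
width: 0.0197
finger_force: 30.0
t 14.25 q [-0.123 -0.077  1.842  0.005  0.849 -0.385] p [ 0.6101 -0.0168  0.1115] F [ 1.   0.9 -4.1] Tn 0.055 T [0.11 0.34 0.1 ] w 0.0197 ff 30.0
ang 68.41 F tool [0.9 0.9 0.9] M about nut 0.149
total cm [-0.05  0.04 -0.08] deg [ 0.02  0.24 -0.1 ] | rows 1 per [-0.05   0.041 -0.08 ] [ 0.022  0.237 -0.104]
```

Little torque after 21°, so it may not be biting. I'll look before going on.

Run:
```python
from h import *
for n in ('scene','top','wrist'): save(n,n+'7.png')
s=cv2.imread('pics/scene7.png');t=cv2.imread('pics/top7.png');w=cv2.imread('pics/wrist7.png')
C=np.zeros((600,800,3),np.uint8)
C[:360,:400]=cv2.resize(s[150:240,375:475],(400,360),interpolation=2)
C[:360,400:]=cv2.resize(t[185:275,160:260],(400,360),interpolation=2)
C[360:,:400]=cv2.resize(w[0:180,160:460],(400,240),interpolation=2)
cv2.imwrite('pics/c7.png',C)
p=imaging.camera_params('wrist');n,u,l=frame();print([proj(p,N0+k*n) for k in (.01,.018)])
```

```text
[array([319.2763,  58.69  ]), array([319.4204,  54.1133])]
```

View pics/c7.png

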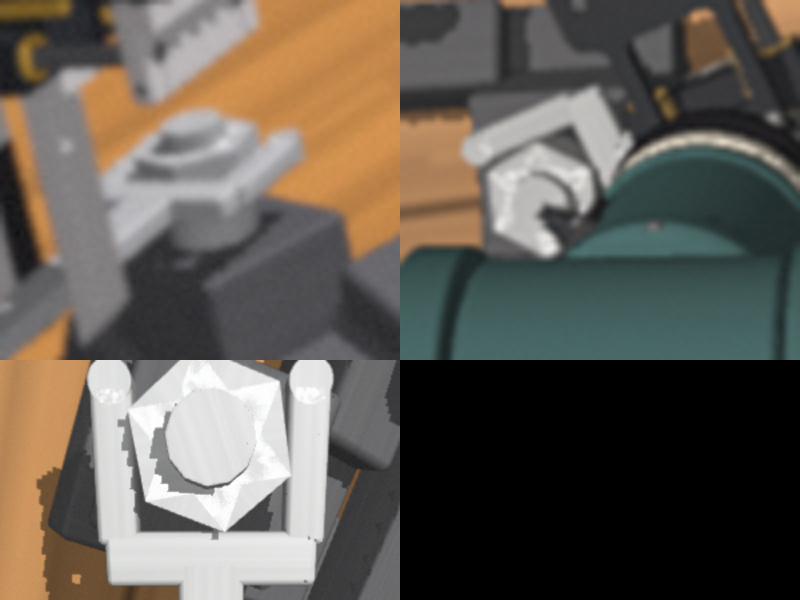

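The wrist crop shows the hexagon in the mouth with its corner about 9° off the handle line, and the scene crop shows the spanner low on the nut. I'll measure the hexagon's angle and height relative to the jaws.

Run:
```python
from h import *
W=imaging.camera_params('wrist');n,u,l=frame()
h=[(130,405),(146,500),(225,530),(290,475),(280,381)]
px=[(x*.75+160,(y-360)*.75) for x,y in h]
from scipy.optimize import least_squares
def res(v,full=False):
    c=N0+.01*n+v[0]*u+v[1]*l+v[3]*n
    r=[]
    for k,p in enumerate(px):
        a=np.radians(v[2]+k*(-60)) ; 
        X=c+.02367*(np.cos(a)*u-np.sin(a)*l); r+=list(proj(W,X)-p)
    return np.array(r)
best=min((least_squares(res,[0,0,a0,0]) for a0 in range(0,360,60)),key=lambda s:s.cost)
print(best.x,best.fun.round(1)); print('ang mod60',best.x[2]%60,'handle',ang())
o=robot.get_obs();print('spanner mid height above N0 (mm):',1000*((o['tool_pos']+.008*n-N0)@n), 'stud px circ: see')
```

```text
[ -0.      -0.0005 179.5809  -0.0015] [-0.4  1.4 -0.2 -1.2 -0.6  0.   0.7 -0.3  0.5  0.1]
ang mod60 59.58091285926068 handle 68.4
spanner mid height above N0 (mm): 0.42034140364812245 stud px circ: see
```

The fit is good: nut centre within 0.5 mm and height within 1.5 mm. The corner is now at 59.6°, so the nut follows the spanner and has turned 12°. I'll continue and watch the torque during motion.

```bash
python3 -m pendant '[[-0.75,-0.2,-0.42,2.48,-0.29,-4.33,0.1]]'
python3 -c "
from h import *
st();rel();print(robot.get_obs()['joint_torque'].round(2))"
python3 -m pendant '[[-0.76,-0.12,-0.43,2.48,-0.29,-4.33,0.1]]'
python3 -c "
from h import *
st();rel();print(robot.get_obs()['joint_torque'].round(2))"
python3 -m pendant '[[0,0,0,0,0,0,0.1],[0,0,0,0,0,0,0.1]]'
python3 -c "
from h import *
st();rel();print(robot.get_obs()['joint_torque'].round(2));plan(tcp(.0,0,78.5),toolR(78.5),1);save('wrist','w8.png')"
```

```text
time: 14.5
tool_pos: [0.6036, -0.0186, 0.1083]
ee_rot: [2.63, 0.143, 1.705]
wrist_force: [1.5, 1.2, -3.3]
width: 0.0197
finger_force: 30.2
t 14.5 q [-0.129 -0.089  1.861  0.009  0.841 -0.305] p [ 0.6036 -0.0186  0.1083] F [ 1.5  1.2 -3.3] Tn 0.402 T [-0.16  0.48  0.34] w 0.0197 ff 30.2
ang 73.46 F tool [1.  1.8 0.4] M about nut 0.582
[ -0.19 -27.78 -32.74   0.31  -2.47  -0.47]
time: 14.6
tool_pos: [0.5956, -0.0201, 0.1035]
ee_rot: [2.622, 0.1, 1.627]
wrist_force: [1.4, 1.1, -3.9]
width: 0.0196
finger_force: 30.1
t 14.6 q [-0.134 -0.103  1.884  0.012  0.833 -0.222] p [ 0.5956 -0.0201  0.1035] F [ 1.4  1.1 -3.9] Tn 0.364 T [-0.12  0.28  0.33] w 0.0196 ff 30.1
ang 78.55 F tool [1.1 1.3 1. ] M about nut 0.496
[ -0.2  -26.93 -31.84   0.18  -2.09  -0.36]
time: 14.8
tool_pos: [0.595, -0.0202, 0.103]
ee_rot: [2.624, 0.101, 1.63]
wrist_force: [-0.1, -1.3, -3.1]
width: 0.0194
finger_force: 30.0
t 14.8 q [-0.134 -0.103  1.884  0.012  0.834 -0.225] p [ 0.595  -0.0202  0.103 ] F [-0.1 -1.3 -3.1] Tn 0.067 T [-0.12  0.49 -0.02] w 0.0194 ff 30.0
ang 78.39 F tool [-1.2  0.1 -0.3] M about nut 0.08
[  0.46 -27.95 -32.11   0.34  -2.6    0.09]
total cm [-0.05  0.05 -0.07] deg [ 0.08  0.19 -0.1 ] | rows 1 per [-0.048  0.053 -0.071] [ 0.078  0.187 -0.101]
```

During motion the moment about the nut axis is 0.5–0.58 N·m, so the seat is being tightened. The target corner angle is about 87.5°, which puts the handle near 96°.

```bash
python3 -c "
from h import *
a=[78.5,82.9,87.3,91.7,96]
for i,j in zip(a,a[1:]): print(((tcp(0,0,j)-tcp(0,0,i))*100).round(2))"
```

```text
[-0.67 -0.04 -0.38]
[-0.67  0.01 -0.39]
[-0.67  0.07 -0.39]
[-0.64  0.13 -0.38]
```

```bash
python3 -m pendant '[[-0.67,-0.04,-0.38,2.18,-0.26,-3.81,0.1],[-0.67,0.01,-0.39,2.18,-0.26,-3.81,0.1],[-0.67,0.07,-0.39,2.18,-0.26,-3.81,0.1],[-0.64,0.13,-0.38,2.14,-0.25,-3.72,0.1]]'
python3 -c "
from h import *
st();rel()"
python3 -m pendant '[[0,0,0,0,0,0,0.1],[0,0,0,0,0,0,0.1]]'
python3 - <<'E'
from h import *
st();rel();save('wrist','w9.png');plan(tcp(0,0,96),toolR(96),1)
W=imaging.camera_params('wrist')
w=cv2.imread('pics/w9.png')
C=cv2.resize(w[0:150,220:420],(800,600),interpolation=2);cv2.imwrite('pics/c9.png',C)
# model-free check: for candidate angles, mean gradient along predicted hex outline
n,u,l=frame();g=cv2.GaussianBlur(cv2.cvtColor(w,cv2.COLOR_BGR2GRAY),(0,0),1).astype(float)
gm=np.hypot(cv2.Sobel(g,6,1,0),cv2.Sobel(g,6,0,1))
out=[]
for a in np.arange(70,130,1.):
  best=(0,)
  for dx in (-.001,0,.001):
   for dy in (-.0015,-.0005,.0005):
    c=N0+.0085*n+dx*u+dy*l
    V=[c+.0237*(np.cos(t)*u-np.sin(t)*l) for t in np.radians(a+60*np.arange(6))]
    s=[]
    for i in range(6):
      for f in np.linspace(.05,.95,15):
        x,y=proj(W,V[i]*(1-f)+V[(i+1)%6]*f)
        if 0<=x<639 and 0<=y<479: s.append(gm[int(round(y)),int(round(x))])
    m=np.mean(s); best=max(best,(m,))
  out.append((round(best[0],1),a))
print(sorted(out)[::-1][:6])
E
```

```text
time: 15.25
tool_pos: [0.5689, -0.0188, 0.088]
ee_rot: [2.615, -0.051, 1.362]
wrist_force: [1.2, -2.1, -3.4]
width: 0.0201
finger_force: 30.1
t 15.25 q [-0.138 -0.151  1.958  0.012  0.805  0.079] p [ 0.5689 -0.0188  0.088 ] F [ 1.2 -2.1 -3.4] Tn 0.313 T [-0.31  0.41  0.16] w 0.0201 ff 30.1
ang 96.03 F tool [-1.7  1.6  0.6] M about nut 0.478
time: 15.45
tool_pos: [0.5683, -0.0186, 0.0875]
ee_rot: [2.617, -0.05, 1.364]
wrist_force: [-0.5, -3.4, -4.7]
width: 0.0197
finger_force: 30.0
t 15.45 q [-0.138 -0.15   1.959  0.013  0.807  0.076] p [ 0.5683 -0.0186  0.0875] F [-0.5 -3.4 -4.7] Tn 0.104 T [-0.3   0.66 -0.1 ] w 0.0197 ff 30.0
ang 95.88 F tool [-3.3 -0.2  0.9] M about nut 0.083
total cm [-0.04  0.07 -0.05] deg [ 0.13  0.16 -0.04] | rows 1 per [-0.042  0.07  -0.045] [ 0.135  0.156 -0.043]
[(np.float64(211.9), np.float64(87.0)), (np.float64(208.4), np.float64(88.0)), (np.float64(207.0), np.float64(86.0)), (np.float64(204.1), np.float64(89.0)), (np.float64(201.3), np.float64(85.0)), (np.float64(192.2), np.float64(90.0))]
```

The hexagon corner is at about 87°, so the seat is turned ≈ 40°. I'll back off half the play so as not to drag the nut, then pull out along the handle.

```bash
python3 -c "
from h import *
print(((tcp(0,0,92)-tcp(0,0,95.9))*100).round(2),((tcp(0,0,88)-tcp(0,0,92))*100).round(2),'handle dir',-toolR(88)[:,0])"
```

```text
[ 0.58 -0.12  0.34] [ 0.61 -0.07  0.35] handle dir [-0.0866 -0.9961  0.0174]
```

```bash
python3 -m pendant '[[0.58,-0.12,0.34,-1.94,0.23,3.38,0.1],[0.61,-0.05,0.35,-1.99,0.23,3.46,0.1],[0,0,0,0,0,0,0.1]]'
python3 -c "
from h import *
st();rel();plan(tcp(0,0,88),toolR(88),1);plan(tcp(0.06,0,88),toolR(88),1)"
```

```text
time: 15.8
tool_pos: [0.5807, -0.0205, 0.0946]
ee_rot: [2.615, 0.018, 1.483]
wrist_force: [0.1, -4.0, -4.1]
width: 0.0195
finger_force: 30.0
t 15.8 q [-0.138 -0.128  1.924  0.013  0.819 -0.062] p [ 0.5807 -0.0205  0.0946] F [ 0.1 -4.  -4.1] Tn 0.213 T [-0.51  0.7  -0.09] w 0.0195 ff 30.0
ang 88.02 F tool [-3.9  0.2  0.8] M about nut 0.231
total cm [-0.08  0.07 -0.06] deg [0.08 0.2  0.06] | rows 1 per [-0.075  0.067 -0.064] [0.075 0.195 0.058]
total cm [-0.59 -5.91  0.04] deg [0.08 0.2  0.06] | rows 1 per [-0.595 -5.91   0.041] [0.075 0.195 0.058]
```

```bash
python3 -m pendant '[[-0.05,-0.5,0.01,0,0,0,0.1],[-0.09,-1,0.02,0,0,0,0.1],[-0.13,-1.5,0.03,0,0,0,0.1],[-0.17,-2,0.03,0,0,0,0.1],[-0.17,-2,0.03,0,0,0,0.1],[-0.17,-2,0.03,0,0,0,0.1]]'
python3 - <<'E'
from h import *
st();W=imaging.camera_params('wrist')
plan([.46,-.314,.20],Rn.from_euler('xyz',[np.pi,0,1.686]).as_matrix(),8)
E
```

```text
time: 16.4
tool_pos: [0.572, -0.1102, 0.0954]
ee_rot: [2.615, 0.016, 1.482]
wrist_force: [0.2, -0.1, -4.5]
width: 0.0199
finger_force: 30.0
t 16.4 q [-0.359 -0.126  1.921  0.163  0.84  -0.352] p [ 0.572  -0.1102  0.0954] F [ 0.2 -0.1 -4.5] Tn 0.004 T [ 0.    0.46 -0.02] w 0.0199 ff 30.0
total cm [-11.2  -20.38  10.46] deg [ 0.47 30.24 11.19] | rows 8 per [-1.401 -2.548  1.307] [0.059 3.78  1.399]
```

```bash
python3 -m pendant '[[-1,0,3,0,0,0,0.1],[-1.5,-0.5,4,0,0,0,0.1],[-1.5,-3.3,2,0.08,5,1.87,0.1],[-1.5,-3.3,1,0.08,5,1.87,0.1],[-1.5,-3.3,0.5,0.08,5,1.87,0.1],[-1.5,-3.3,0,0.08,5,1.87,0.1],[-1.5,-3.3,0,0.08,5,1.87,0.1],[-1.2,-3.3,0,0.08,5,1.87,0.1]]'
python3 -m pendant '[[0,0,0,0,0,0,0.1],[0,0,0,0,0,0,0.1]]'
python3 - <<'E'
from h import *
st();plan([.4595,-.3143,.031],Rn.from_euler('xyz',[np.pi,0,1.686]).as_matrix(),8)
E
```

```text
time: 17.2
tool_pos: [0.4603, -0.3146, 0.2014]
ee_rot: [3.138, 0.001, 1.687]
wrist_force: [0.7, 0.2, -4.4]
width: 0.0197
finger_force: 30.0
time: 17.4
tool_pos: [0.4611, -0.3133, 0.1998]
ee_rot: [3.136, -0.001, 1.686]
wrist_force: [0.3, -0.3, -4.9]
width: 0.0196
finger_force: 30.0
t 17.4 q [-0.701  0.105  1.385  0.005  1.649 -0.816] p [ 0.4611 -0.3133  0.1998] F [ 0.3 -0.3 -4.9] Tn -0.042 T [ 0.02 -0.11 -0.03] w 0.0196 ff 30.0
total cm [ -0.16  -0.1  -16.88] deg [-0.07  0.32  0.01] | rows 8 per [-0.019 -0.013 -2.11 ] [-0.009  0.04   0.002]
```

```bash
python3 -m pendant '[[-0.05,-0.05,-3.5,0,0.1,0,0.1],[-0.05,-0.05,-4,0,0.1,0,0.1],[-0.05,0,-4,0,0.1,0,0.1],[0,0,-3,0,0,0,0.1],[0,0,-1.2,0,0,0,0.1],[0,0,-0.6,0,0,0,0.1],[0,0,0,0,0,0,0.1]]'
python3 -c "
from h import *
st()"
python3 -m pendant '[[0,0,-0.3,0,0,0,0.1],[0,0,-0.3,0,0,0,0.1],[0,0,0,0,0,0,0.1]]'
python3 -c "
from h import *
st();print(robot.get_obs()['ee_rot'])"
```

```text
time: 18.1
tool_pos: [0.4595, -0.3139, 0.0386]
ee_rot: [3.141, 0.001, 1.688]
wrist_force: [0.4, -0.2, -3.7]
width: 0.0197
finger_force: 30.0
t 18.1 q [-0.701  0.203  1.603 -0.     1.335 -0.818] p [ 0.4595 -0.3139  0.0386] F [ 0.4 -0.2 -3.7] Tn 0.031 T [-0.04 -0.04  0.02] w 0.0197 ff 30.0
time: 18.4
tool_pos: [0.4592, -0.3143, 0.0325]
ee_rot: [3.141, 0.001, 1.687]
wrist_force: [-0.7, -0.7, -3.7]
width: 0.0192
finger_force: 30.0
t 18.4 q [-0.702  0.209  1.608 -0.001  1.323 -0.818] p [ 0.4592 -0.3143  0.0325] F [-0.7 -0.7 -3.7] Tn 0.041 T [-0.03 -0.02  0.03] w 0.0192 ff 30.0
[3.1413 0.0013 1.6871]
```

```bash
python3 -m pendant '[[0,0,-0.15,0,0,0,0.1],[0,0,-0.1,0,0,0,0.1],[0,0,0,0,0,0,0.1]]'
python3 -m pendant '[[0,0,-0.1,0,0,0,0.1],[0,0,0,0,0,0,0.1]]'
```

```text
time: 18.7
tool_pos: [0.4592, -0.3143, 0.0303]
ee_rot: [-3.142, 0.001, 1.687]
wrist_force: [-0.8, 0.7, 1.2]
width: 0.0196
finger_force: 30.0
time: 18.9
tool_pos: [0.4592, -0.3143, 0.0303]
ee_rot: [3.142, 0.001, 1.687]
wrist_force: [-1.8, 3.0, 6.9]
width: 0.0195
finger_force: 30.0
```

It rests on the battens. Releasing and rising.

```bash
python3 -m pendant '[[0,0,0.1,0,0,0,0.3],[0,0,0,0,0,0,0.6],[0,0,0,0,0,0,0.6],[0,0,0,0,0,0,0.6],[0,0,0,0,0,0,0.6],[0,0,0,0,0,0,0.6]]'
python3 -m pendant '[[0,0,1,0,0,0,0.6],[0,0,3,0,0,0,0.6],[0,0,4,0,0,0,0.6],[0,0,4,0,0,0,0.6],[0,0,4,0,0,0,0.6],[-2,-3,3,0,0,0,0.6],[-3,-4,0,0,0,0,0.6],[-3,-4,0,0,0,0,0.6]]'
python3 -m pendant '[[-3,-4,0,0,0,0,0.6],[-3,-4,0,0,0,0,0.6],[-3,-4,0,0,0,0,0.6],[0,0,0,0,0,0,0.6]]'
python3 - <<'E'
from h import *
st()
for n in ('scene','top'): save(n,n+'10.png')
t=cv2.imread('pics/top10.png');s=cv2.imread('pics/scene10.png')
C=np.zeros((600,800,3),np.uint8)
C[:300,:400]=cv2.resize(t,(400,300));C[:300,400:]=cv2.resize(s,(400,300))
C[300:,:400]=cv2.resize(t[165:315,355:555],(400,300),interpolation=2)
C[300:,400:]=cv2.resize(t[198:273,150:250],(400,300),interpolation=2)
cv2.imwrite('pics/c10.png',C)
E
```

```text
time: 19.5
tool_pos: [0.4588, -0.314, 0.0291]
ee_rot: [-3.141, 0.0, 1.687]
wrist_force: [0.4, -0.2, 0.5]
width: 0.0559
finger_force: 0.0
time: 20.3
tool_pos: [0.3789, -0.4254, 0.2225]
ee_rot: [3.14, 0.005, 1.689]
wrist_force: [0.6, 0.0, -0.9]
width: 0.0567
finger_force: 0.0
time: 20.7
tool_pos: [0.2843, -0.5482, 0.2189]
ee_rot: [-3.139, 0.001, 1.679]
wrist_force: [0.7, -0.0, -0.3]
width: 0.0564
finger_force: 0.0
t 20.7 q [-1.182  0.238  1.194 -0.003  1.709 -1.292] p [ 0.2843 -0.5482  0.2189] F [ 0.7 -0.  -0.3] Tn -0.028 T [ 0.01 -0.06 -0.02] w 0.0564 ff 0.0
```

View pics/c10.png

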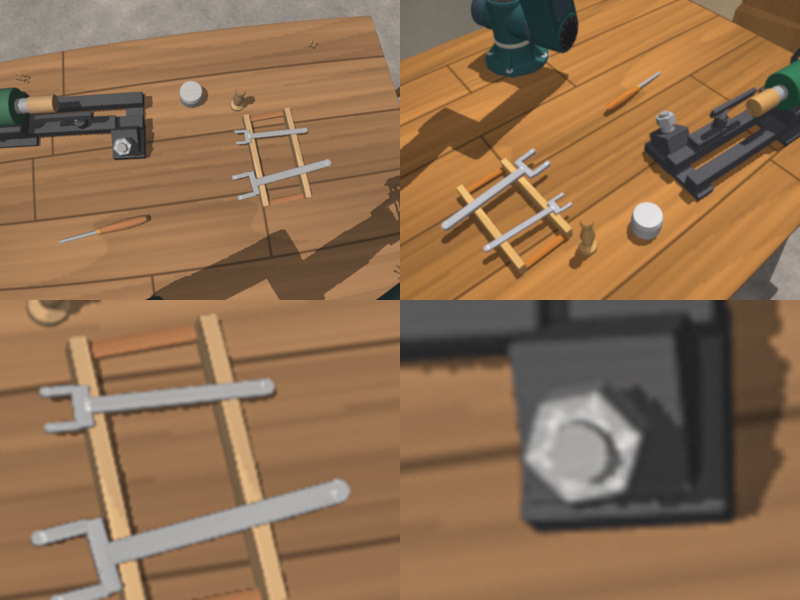

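The larger spanner lies flat across both battens with the other things untouched. I'll check the nut's final angle from the top view: corners (541,400), (605,388), (642,435), (627,492), (567,505), (526,452) in the crop.

Run:
```python
from h import *
T=imaging.camera_params('top');n,u,l=frame();P0=N0+.01*n
def an(px):
    q=[]
    for a in px:
        o,d=ray(T,*a);q.append(o+d*((P0-o)@n)/(d@n))
    r=np.array(q)-np.mean(q,0);return (np.degrees(np.arctan2(-(r@l),r@u))%60).round(1)
print('start',an([(170+x/5,200+y/5) for x,y in [(128,97),(193,130),(193,208),(128,247),(63,208),(63,135)]]))
print('end',an([(150+(x-400)/4,198+(y-300)/4) for x,y in [(541,400),(605,388),(642,435),(627,492),(567,505),(526,452)]]))
```

```text
start [ 4.9 59.4  2.5  4.8  2.   2. ]
end [20.3 23.4 20.8 21.8 20.6 25. ]
```

```bash
cat >> h.py <<'E'
def hexfit(fn,W,k=.01,sp=.003):
    n,u,l=frame();g=cv2.GaussianBlur(cv2.cvtColor(cv2.imread(fn),cv2.COLOR_BGR2GRAY),(0,0),.8).astype(float)
    gm=np.hypot(cv2.Sobel(g,6,1,0),cv2.Sobel(g,6,0,1)).astype(np.float32);out=[]
    f=np.linspace(.03,.97,20)[:,None]
    for a in np.arange(0,60,1.):
        b=0
        for dx in np.linspace(-sp,sp,7):
            for dy in np.linspace(-sp,sp,7):
                c=N0+k*n+dx*u+dy*l;V=[proj(W,c+.0237*(np.cos(t)*u-np.sin(t)*l)) for t in np.radians(a+60*np.arange(6))]
                P=np.vstack([V[i]*(1-f)+V[(i+1)%6]*f for i in range(6)]).astype(np.float32)
                b=max(b,float(cv2.remap(gm,P[:,:1].copy(),P[:,1:].copy(),1).mean()))
        out.append(b)
    o=np.array(out);i=np.argsort(-o)[:5];print(fn,i,o[i].round(0))
E
python3 - <<'E'
from h import *
T=imaging.camera_params('top')
hexfit('pics/top1.png',T);hexfit('pics/top10.png',T)
plan([.50,.03,.26],toolR(60),14)
E
```

```text
pics/top1.png [5 4 6 7 3] [237. 236. 236. 236. 235.]
pics/top10.png [20 19 18 21 22] [244. 244. 244. 244. 243.]
total cm [21.2  57.46  4.06] deg [ -7.84 -29.08  16.38] | rows 14 per [1.514 4.104 0.29 ] [-0.56  -2.077  1.17 ]
```

Top view suggests ~80–82°, a bit below the wrist reading of 87°, so I'll check closely with the wrist camera.

```bash
python3 -m pendant '[[0.6,4.1,1.2,-0.56,-2.08,1.17,0.6],[1.51,4.1,0.8,-0.56,-2.08,1.17,0.6],[1.51,4.1,0.3,-0.56,-2.08,1.17,0.6],[1.51,4.1,0.3,-0.56,-2.08,1.17,0.6],[1.51,4.1,0.3,-0.56,-2.08,1.17,0.6],[1.51,4.1,0.3,-0.56,-2.08,1.17,0.6],[1.51,4.1,0.3,-0.56,-2.08,1.17,0.6]]'
python3 -m pendant '[[1.51,4.1,0.3,-0.56,-2.08,1.17,0.6],[1.51,4.1,0.3,-0.56,-2.08,1.17,0.6],[1.51,4.1,0,-0.56,-2.08,1.17,0.6],[1.51,4.1,0,-0.56,-2.08,1.17,0.6],[1.51,4.1,0,-0.56,-2.08,1.17,0.6],[1.51,4.1,0,-0.56,-2.08,1.17,0.6],[1.51,4.1,0,-0.56,-2.08,1.17,0.6],[0,0,0,0,0,0,0.6]]'
python3 - <<'E'
from h import *
st();save('wrist','w11.png');W=imaging.camera_params('wrist')
hexfit('pics/w11.png',W,sp=.004)
# w3 camera reconstructed from its tool pose
o=robot.get_obs();Rt=Rn.from_euler('xyz',o['ee_rot']).as_matrix();A=np.array(W['R'])@Rt;b=np.array(W['R'])@o['tool_pos']+W['t']
def cam(p,e):
    R=Rn.from_euler('xyz',e).as_matrix();q=dict(W);q['R']=A@R.T;q['t']=b-q['R']@np.array(p);return q
hexfit('pics/w3.png',cam([.4786,.0197,.2766],[2.737,.363,2.139]),sp=.004)
hexfit('pics/w1.png',cam([.5228,.0879,.2583],[-3.14,.522,3.028]),sp=.004)
hexfit('pics/w9.png',cam([.5683,-.0186,.0875],[2.617,-.05,1.364]),sp=.004)
E
```

```text
time: 21.5
tool_pos: [0.3863, -0.2535, 0.2552]
ee_rot: [2.902, 0.115, 1.82]
wrist_force: [0.7, -0.4, -0.1]
width: 0.0561
finger_force: 0.0
time: 22.3
tool_pos: [0.49, 0.0378, 0.2601]
ee_rot: [2.677, 0.252, 1.933]
wrist_force: [0.9, 0.4, -0.1]
width: 0.0563
finger_force: 0.0
t 22.3 q [-0.006 -0.435  1.818 -0.05   1.237 -0.424] p [0.49   0.0378 0.2601] F [ 0.9  0.4 -0.1] Tn 0.032 T [-0.03  0.13  0.01] w 0.0563 ff 0.0
pics/w11.png [20 19 21 18 22] [297. 296. 295. 294. 292.]
pics/w3.png [48 49 47 50 46] [299. 298. 298. 297. 296.]
pics/w1.png [7 6 5 8 4] [279. 279. 278. 277. 274.]
pics/w9.png [24 23 25 22 29] [158. 158. 157. 156. 155.]
```

The close view reads about 80° now, against 87° expected, so the nut may have been dragged back on withdrawal. I'll check the earlier images with the same fit.

```bash
cat >> h.py <<'E'
def cam(p,e):
    W=imaging.camera_params('wrist');o=robot.get_obs();Rt=Rn.from_euler('xyz',o['ee_rot']).as_matrix();A=np.array(W['R'])@Rt;b=np.array(W['R'])@o['tool_pos']+W['t']
    R=Rn.from_euler('xyz',e).as_matrix();q=dict(W);q['R']=A@R.T;q['t']=b-q['R']@np.array(p);return q
E
python3 - <<'E'
from h import *
P={'w7':([.6101,-.0168,.1115],[2.645,.186,1.784]),'w8':([.595,-.0202,.103],[2.624,.101,1.63]),'w9':([.5683,-.0186,.0875],[2.617,-.05,1.364])}
im=[]
n,u,l=frame()
for k,f in (('w7','wrist7'),('w8','w8'),('w9','w9')):
    c=cam(*P[k]);hexfit(f'pics/{f}.png',c,k=.0085,sp=.002)
    w=cv2.imread(f'pics/{f}.png');w=cv2.resize(w[0:150,200:440],(960,600),interpolation=2)
    # stretch: brightest nut region corners via thresholded convex hull
    g=cv2.cvtColor(cv2.imread(f'pics/{f}.png'),cv2.COLOR_BGR2GRAY)
# handle yaw of the spanner in top1 vs top10 by line of bright pixels
T=imaging.camera_params('top')
for f in ('top1','top10'):
    g=cv2.cvtColor(cv2.imread(f'pics/{f}.png'),cv2.COLOR_BGR2HSV)
    m=((g[:,:,1]<40)&(g[:,:,2]>120)).astype(np.uint8);m[:,:428]=0;m[:,485:]=0;m[:255]=0;m[300:]=0
    y,x=np.nonzero(m);vx,vy,x0,y0=cv2.fitLine(np.column_stack([x,y]).astype(np.float32),2,0,.01,.01).ravel()
    a,b=onz(T,x0-25*vx,y0-25*vy,.042),onz(T,x0+25*vx,y0+25*vy,.042);d=a-b;print(f,len(x),'yaw',np.degrees(np.arctan2(d[1],d[0])),onz(T,x0,y0,.042))
E
```

```text
pics/wrist7.png [59 58  0 57  1] [250. 246. 244. 234. 233.]
pics/w8.png [ 9  8 10  7 11] [249. 244. 243. 232. 232.]
pics/w9.png [26 27 25 28 24] [244. 242. 235. 231. 220.]
top1 696 yaw 97.41045552331786 [ 0.4605 -0.3296  0.042 ]
top10 699 yaw 97.32681414935203 [ 0.4621 -0.33    0.042 ]
```

The nut was at about 86° after tightening and is at 80° now, so withdrawing dragged it back about 6°, probably through mouth-bottom friction. I'll mend it: refit the spanner, re-tighten to the same mark, relieve the contact, then withdraw.

```bash
python3 -c "
from h import *
plan([.4592,-.3143,.20],Rn.from_euler('xyz',[np.pi,0,1.687]).as_matrix(),8)"
```

```text
total cm [ -3.09 -34.92  -6.03] deg [  7.7   29.12 -16.92] | rows 8 per [-0.386 -4.365 -0.753] [ 0.963  3.64  -2.115]
```

```bash
python3 -m pendant '[[-0.39,-4.36,-0.5,0.96,3.64,-2.11,0.7],[-0.39,-4.36,-0.5,0.96,3.64,-2.11,0.7],[-0.39,-4.36,-0.5,0.96,3.64,-2.11,0.7],[-0.39,-4.36,-0.5,0.96,3.64,-2.11,0.7],[-0.39,-4.36,-1,0.96,3.64,-2.11,0.7],[-0.39,-4.36,-1,0.96,3.64,-2.11,0.7],[-0.39,-4.36,-1,0.96,3.64,-2.11,0.7],[-0.39,-4.36,-1,0.96,3.64,-2.11,0.7]]'
python3 -m pendant '[[0,0,0,0,0,0,0.7],[0,0,0,0,0,0,0.7]]'
python3 -c "
from h import *
plan([.4592,-.3143,.0295],Rn.from_euler('xyz',[np.pi,0,1.687]).as_matrix(),8)"
```

```text
time: 23.15
tool_pos: [0.4586, -0.3215, 0.201]
ee_rot: [-3.138, 0.004, 1.676]
wrist_force: [0.2, 0.4, 1.5]
width: 0.0659
finger_force: 0.0
time: 23.35
tool_pos: [0.459, -0.32, 0.1991]
ee_rot: [-3.138, 0.002, 1.677]
wrist_force: [-0.5, 0.1, 0.2]
width: 0.0658
finger_force: 0.0
total cm [  0.02   0.57 -16.96] deg [ 0.16 -0.2   0.59] | rows 8 per [ 0.003  0.071 -2.12 ] [ 0.02  -0.025  0.073]
```

```bash
python3 -m pendant '[[0,0.2,-3.5,0.1,-0.1,0.3,0.7],[0,0.2,-4,0.1,-0.1,0.3,0.7],[0,0.15,-4,0,0,0,0.7],[0,0,-2.5,0,0,0,0.7],[0,0,-1.5,0,0,0,0.7],[0,0,-1.4,0,0,0,0.7],[0,0,0,0,0,0,0.7]]'
python3 -m pendant '[[0,0,0,0,0,0,0.1],[0,0,0,0,0,0,0.1],[0,0,0,0,0,0,0.1],[0,0,0,0,0,0,0.1],[0,0,0,0,0,0,0.1],[0,0,0,0,0,0,0.1],[0,0,0,0,0,0,0.1]]'
python3 -m pendant '[[0,0,1,0,0,0,0.1],[0,0,2,0,0,0,0.1],[0,0,4,0,0,0,0.1],[0,0,4,0,0,0,0.1],[0,0,4,0,0,0,0.1],[0,0,2,0,0,0,0.1],[0,0,0,0,0,0,0.1]]'
python3 -c "
from h import *
st();plan(tcp(.065,.03,83),toolR(83),8);plan(tcp(.065,.0,83),toolR(83),8);print(-toolR(83)[:,0])"
```

```text
time: 24.05
tool_pos: [0.4595, -0.3125, 0.0309]
ee_rot: [3.141, 0.001, 1.691]
wrist_force: [-1.1, 1.5, -0.3]
width: 0.0661
finger_force: 0.0
time: 24.75
tool_pos: [0.4596, -0.3134, 0.0314]
ee_rot: [3.141, 0.002, 1.69]
wrist_force: [-1.4, -0.2, 1.2]
width: 0.0194
finger_force: 30.0
time: 25.45
tool_pos: [0.4615, -0.3143, 0.2055]
ee_rot: [3.135, 0.007, 1.69]
wrist_force: [-0.7, -0.2, -2.6]
width: 0.0193
finger_force: 30.0
t 25.45 q [-0.7    0.101  1.378  0.     1.653 -0.819] p [ 0.4615 -0.3143  0.2055] F [-0.7 -0.2 -2.6] Tn 0.044 T [-0.06 -0.12  0.02] w 0.0193 ff 30.0
total cm [11.05 23.11 -7.72] deg [ -1.4  -29.53  -6.3 ] | rows 8 per [ 1.381  2.889 -0.965] [-0.176 -3.692 -0.788]
total cm [ 12.54  22.94 -10.32] deg [ -1.4  -29.53  -6.3 ] | rows 8 per [ 1.568  2.867 -1.29 ] [-0.176 -3.692 -0.788]
[-0.011  -0.9981  0.0609]
```

```bash
python3 -m pendant '[[1.38,2.89,0,-0.18,-3.69,-0.79,0.1],[1.38,2.89,0,-0.18,-3.69,-0.79,0.1],[1.38,2.89,-0.5,-0.18,-3.69,-0.79,0.1],[1.38,2.89,-0.7,-0.18,-3.69,-0.79,0.1],[1.38,2.89,-1,-0.18,-3.69,-0.79,0.1],[1.38,2.89,-1.5,-0.18,-3.69,-0.79,0.1],[1.38,2.89,-2,-0.18,-3.69,-0.79,0.1],[1.38,2.89,-2,-0.18,-3.69,-0.79,0.1]]'
python3 -m pendant '[[0,0,0,0,0,0,0.1],[0,0,0,0,0,0,0.1]]'
python3 -c "
from h import *
st();plan(tcp(.065,.0,83),toolR(83),4)"
```

```text
time: 26.25
tool_pos: [0.5684, -0.0804, 0.1203]
ee_rot: [2.63, 0.055, 1.561]
wrist_force: [0.5, -0.4, -4.6]
width: 0.0198
finger_force: 30.0
time: 26.45
tool_pos: [0.5676, -0.0805, 0.1197]
ee_rot: [2.635, 0.055, 1.564]
wrist_force: [-0.3, -0.3, -3.4]
width: 0.0192
finger_force: 30.0
t 26.45 q [-0.295 -0.164  1.895  0.116  0.912 -0.35 ] p [ 0.5676 -0.0805  0.1197] F [-0.3 -0.3 -3.4] Tn 0.017 T [ 0.01  0.45 -0.01] w 0.0192 ff 30.0
total cm [ 1.92 -0.44 -1.73] deg [-0.35 -0.79 -0.21] | rows 4 per [ 0.481 -0.111 -0.433] [-0.089 -0.198 -0.054]
```

```bash
python3 -m pendant '[[0.48,-0.11,-0.43,-0.09,-0.2,-0.05,0.1],[0.48,-0.11,-0.43,-0.09,-0.2,-0.05,0.1],[0.48,-0.11,-0.43,-0.09,-0.2,-0.05,0.1],[0.48,-0.11,-0.43,-0.09,-0.2,-0.05,0.1],[0,0,0,0,0,0,0.1],[0,0,0,0,0,0,0.1]]'
python3 -c "
from h import *
st();rel();plan(tcp(.065,.0,83),toolR(83),1);plan(tcp(.0015,.0,83),toolR(83),1)"
```

```text
time: 27.05
tool_pos: [0.5895, -0.0867, 0.1067]
ee_rot: [2.614, 0.062, 1.557]
wrist_force: [0.8, -0.3, -3.6]
width: 0.02
finger_force: 30.0
t 27.05 q [-0.29  -0.11   1.883  0.115  0.846 -0.347] p [ 0.5895 -0.0867  0.1067] F [ 0.8 -0.3 -3.6] Tn -0.004 T [ 0.06  0.54 -0.01] w 0.02 ff 30.0
ang 83.08 F tool [-0.1  0.8  0.5] M about nut 0.125
total cm [-0.27  0.18 -0.44] deg [0.09 0.42 0.12] | rows 1 per [-0.265  0.178 -0.438] [0.093 0.419 0.119]
total cm [-0.2   6.52 -0.83] deg [0.09 0.42 0.12] | rows 1 per [-0.196  6.516 -0.825] [0.093 0.419 0.119]
```

```bash
python3 -m pendant '[[-0.26,0.18,-0.44,0,0.4,0.1,0.1],[0,0,0,0,0,0,0.1],[0,0,0,0,0,0,0.1]]'
python3 -c "
from h import *
st();rel();plan(tcp(.0015,.0,83),toolR(83),1)"
```

```text
time: 27.35
tool_pos: [0.5868, -0.0846, 0.1026]
ee_rot: [2.62, 0.063, 1.56]
wrist_force: [0.6, -0.6, -5.0]
width: 0.0197
finger_force: 30.0
t 27.35 q [-0.287 -0.109  1.89   0.112  0.846 -0.345] p [ 0.5868 -0.0846  0.1026] F [ 0.6 -0.6 -5. ] Tn -0.042 T [ 0.08  0.52 -0.04] w 0.0197 ff 30.0
ang 82.94 F tool [-0.4 -0.1  1.6] M about nut -0.056
total cm [ 0.08  6.3  -0.41] deg [ 0.1   0.05 -0.01] | rows 1 per [ 0.081  6.298 -0.412] [ 0.103  0.054 -0.01 ]
```

```bash
python3 -m pendant '[[0.02,1.5,-0.1,0,0,0,0.1],[0.02,1.5,-0.1,0,0,0,0.1],[0.01,0.8,-0.06,0,0,0,0.1],[0.01,0.8,-0.05,0,0,0,0.1],[0,0,0,0,0,0,0.1]]'
python3 -c "
from h import *
st();rel();plan(tcp(.0015,.0,83),toolR(83),1)"
python3 -m pendant '[[0.01,0.5,-0.03,0,0,0,0.1],[0.01,0.5,-0.03,0,0,0,0.1],[0,0.5,-0.03,0,0,0,0.1],[0,0,0,0,0,0,0.1]]'
python3 - <<'E'
from h import *
st();rel();plan(tcp(.0015,.0,83),toolR(83),1)
save('wrist','w12.png');hexfit('pics/w12.png',imaging.camera_params('wrist'),k=.0085,sp=.002)
E
```

```text
time: 27.85
tool_pos: [0.5875, -0.0378, 0.0995]
ee_rot: [2.62, 0.063, 1.561]
wrist_force: [0.2, -1.0, -3.9]
width: 0.0199
finger_force: 30.0
t 27.85 q [-0.178 -0.115  1.901  0.04   0.832 -0.204] p [ 0.5875 -0.0378  0.0995] F [ 0.2 -1.  -3.9] Tn 0.045 T [0.05 0.53 0.04] w 0.0199 ff 30.0
ang 82.88 F tool [-0.8  0.1  0.5] M about nut 0.056
total cm [ 0.01  1.62 -0.11] deg [ 0.1   0.06 -0.08] | rows 1 per [ 0.006  1.621 -0.108] [ 0.1    0.058 -0.082]
time: 28.25
tool_pos: [0.5877, -0.0231, 0.0985]
ee_rot: [2.62, 0.063, 1.56]
wrist_force: [-0.2, 0.3, -4.4]
width: 0.0197
finger_force: 30.0
t 28.25 q [-0.143 -0.115  1.903  0.016  0.829 -0.157] p [ 0.5877 -0.0231  0.0985] F [-0.2  0.3 -4.4] Tn -0.0 T [0.06 0.52 0.  ] w 0.0197 ff 30.0
ang 82.92 F tool [ 0.4 -0.5  0.6] M about nut -0.051
total cm [-0.01  0.16 -0.01] deg [ 0.09  0.05 -0.04] | rows 1 per [-0.011  0.156 -0.006] [ 0.094  0.046 -0.037]
pics/w12.png [20 19 21 18 22] [224. 222. 215. 211. 201.]
```

Engaged without contact, hexagon still at 80°. Turning clockwise again and watching torque.

```bash
python3 -c "
from h import *
a=[83,88,91,94,97]
for i,j in zip(a,a[1:]): print(((tcp(.003,0,j)-tcp(.003,0,i))*100).round(2))"
python3 -m pendant '[[-0.78,0.0,-0.45,2.48,-0.29,-4.33,0.1]]'
python3 -c "
from h import *
rel()"
python3 -m pendant '[[-0.47,0.04,-0.27,1.49,-0.17,-2.6,0.1]]'
python3 -c "
from h import *
rel()"
```

```text
[-0.79  0.02 -0.45]
[-0.47  0.05 -0.27]
[-0.46  0.08 -0.27]
[-0.46  0.11 -0.27]
time: 28.4
tool_pos: [0.5805, -0.0242, 0.0948]
ee_rot: [2.616, 0.02, 1.483]
wrist_force: [-1.7, -1.3, -5.4]
width: 0.0198
finger_force: 30.1
ang 87.98 F tool [-1.3 -2.2  0.8] M about nut 0.025
time: 28.5
tool_pos: [0.575, -0.0236, 0.0912]
ee_rot: [2.617, -0.008, 1.436]
wrist_force: [0.1, -0.1, -4.5]
width: 0.0197
finger_force: 30.0
ang 91.1 F tool [-0.  -0.2  0.9] M about nut 0.054
```

```bash
python3 -m pendant '[[-0.46,0.08,-0.27,1.49,-0.17,-2.6,0.1]]'
python3 -c "
from h import *
rel()"
python3 -m pendant '[[-0.31,0.07,-0.18,0.99,-0.12,-1.73,0.1]]'
python3 -c "
from h import *
rel()"
python3 -m pendant '[[-0.15,0.04,-0.09,0.5,-0.06,-0.87,0.1]]'
python3 -c "
from h import *
rel()"
python3 -m pendant '[[0,0,0,0,0,0,0.1],[0,0,0,0,0,0,0.1]]'
python3 - <<'E'
from h import *
st();rel();save('wrist','w13.png');hexfit('pics/w13.png',imaging.camera_params('wrist'),k=.0085,sp=.002);plan(tcp(.003,0,97),toolR(97),1)
E
```

```text
time: 28.6
tool_pos: [0.5706, -0.0229, 0.0888]
ee_rot: [2.618, -0.034, 1.391]
wrist_force: [-1.0, 0.2, -3.3]
width: 0.0197
finger_force: 30.0
ang 94.06 F tool [ 0.2 -0.7 -0.7] M about nut 0.019
time: 28.7
tool_pos: [0.5679, -0.022, 0.0874]
ee_rot: [2.618, -0.051, 1.362]
wrist_force: [1.7, 1.2, -3.0]
width: 0.0199
finger_force: 30.1
ang 96.04 F tool [1.6 1.5 0.3] M about nut 0.436
time: 28.8
tool_pos: [0.5667, -0.0216, 0.087]
ee_rot: [2.618, -0.059, 1.348]
wrist_force: [1.8, 0.6, -2.9]
width: 0.0197
finger_force: 30.1
ang 96.96 F tool [1.2 1.8 0.3] M about nut 0.514
time: 29.0
tool_pos: [0.5666, -0.0215, 0.0867]
ee_rot: [2.619, -0.059, 1.348]
wrist_force: [1.8, 0.1, -4.3]
width: 0.0198
finger_force: 30.1
t 29.0 q [-0.145 -0.153  1.962  0.017  0.807  0.084] p [ 0.5666 -0.0215  0.0867] F [ 1.8  0.1 -4.3] Tn 0.277 T [-0.04  0.28  0.28] w 0.0198 ff 30.1
ang 96.91 F tool [0.5 1.2 1.6] M about nut 0.408
pics/w13.png [27 28 26 29 25] [184. 183. 183. 177. 176.]
total cm [-0.09  0.11 -0.08] deg [ 0.15  0.1  -0.01] | rows 1 per [-0.087  0.11  -0.081] [ 0.148  0.102 -0.015]
```

Confirmed: it was loose up to about 95.5°, then took 0.44–0.51 N·m, and is now reseated with the hexagon at 87°. Backing off gently, this time without mouth-bottom contact.

```bash
python3 -m pendant '[[0.46,-0.11,0.27,-1.49,0.17,2.6,0.1],[0,0,0,0,0,0,0.1]]'
python3 -c "
from h import *
rel()"
python3 -m pendant '[[0.38,-0.07,0.22,-1.24,0.15,2.17,0.1],[0,0,0,0,0,0,0.1]]'
python3 - <<'E'
from h import *
rel();save('wrist','w14.png');hexfit('pics/w14.png',imaging.camera_params('wrist'),k=.0085,sp=.002);plan(tcp(.003,0,91.5),toolR(91.5),1)
p=imaging.camera_params('wrist');g=cv2.imread('pics/w14.png');n=frame()[0]
print(-toolR(91)[:,0])
E
```

```text
time: 29.25
tool_pos: [0.5706, -0.0227, 0.0887]
ee_rot: [2.619, -0.033, 1.393]
wrist_force: [-0.6, -1.5, -4.8]
width: 0.0196
finger_force: 30.0
ang 93.96 F tool [-1.5 -0.8  0.9] M about nut 0.02
time: 29.45
tool_pos: [0.5745, -0.0234, 0.0909]
ee_rot: [2.618, -0.012, 1.43]
wrist_force: [-0.1, 0.2, -4.7]
width: 0.0196
finger_force: 30.0
ang 91.52 F tool [ 0.3 -0.6  0.9] M about nut -0.023
pics/w14.png [27 28 26 29 25] [219. 214. 212. 202. 198.]
total cm [0.02 0.11 0.04] deg [ 0.05 -0.03  0.1 ] | rows 1 per [0.017 0.106 0.035] [ 0.053 -0.026  0.096]
[-0.1317 -0.9913 -0.0087]
```

```bash
python3 -m pendant '[[0.23,-0.03,0.13,-0.75,0.09,1.3,0.1],[-0.06,-0.5,0,0,0,0,0.1],[-0.06,-0.5,0,0,0,0,0.1],[0,0,0,0,0,0,0.1]]'
python3 - <<'E'
from h import *
rel();save('wrist','w15.png');hexfit('pics/w15.png',imaging.camera_params('wrist'),k=.0085,sp=.002);plan(tcp(.013,0,90),toolR(90),1)
E
python3 -m pendant '[[-0.12,-1,0,0,0,0,0.1],[-0.12,-1,0,0,0,0,0.1],[-0.12,-1,0,0,0,0,0.1]]'
python3 - <<'E'
from h import *
rel();save('wrist','w16.png');hexfit('pics/w16.png',imaging.camera_params('wrist'),k=.0085,sp=.003)
E
```

```text
time: 29.9
tool_pos: [0.5752, -0.0343, 0.092]
ee_rot: [2.618, 0.002, 1.453]
wrist_force: [-0.1, -0.1, -3.6]
width: 0.0199
finger_force: 30.0
ang 90.01 F tool [-0.  0. -0.] M about nut 0.036
pics/w15.png [27 28 26 25 29] [156. 154. 151. 147. 146.]
total cm [0.01 0.15 0.02] deg [0.1  0.01 0.06] | rows 1 per [0.013 0.154 0.018] [0.102 0.013 0.063]
time: 30.25
tool_pos: [0.5718, -0.0637, 0.0922]
ee_rot: [2.617, 0.002, 1.454]
wrist_force: [0.8, -0.4, -3.6]
width: 0.0195
finger_force: 30.0
ang 89.94 F tool [-0.2  0.8  0.5] M about nut 0.114
pics/w16.png [31 29 26 34 33] [0. 0. 0. 0. 0.]
```

```bash
python3 -m pendant '[[-0.2,-1.6,0,0,0,0,0.1],[-0.2,-1.6,0,0,0,0,0.1],[-0.2,-1.6,0,0,0,0,0.1],[-1,0,3,0,0,0,0.1],[-1.5,0,4,0,0,0,0.1],[0,0,3,0,0,0,0.1],[0,0,0,0,0,0,0.1]]'
python3 -c "
from h import *
st();plan([.461,-.3143,.2],Rn.from_euler('xyz',[np.pi,0,1.69]).as_matrix(),8)"
```

```text
time: 31.0
tool_pos: [0.5441, -0.1128, 0.2001]
ee_rot: [2.604, 0.005, 1.453]
wrist_force: [-0.1, 0.1, -2.7]
width: 0.0194
finger_force: 30.0
t 31.0 q [-0.388 -0.278  1.833  0.152  1.069 -0.31 ] p [ 0.5441 -0.1128  0.2001] F [-0.1  0.1 -2.7] Tn 0.014 T [ 0.    0.41 -0.01] w 0.0194 ff 30.0
total cm [ -8.31 -20.15  -0.01] deg [ 0.27 30.9  13.17] | rows 8 per [-1.038 -2.519 -0.001] [0.034 3.862 1.646]
```

```bash
python3 -m pendant '[[-1.04,-2.52,0,0.03,3.86,1.65,0.1],[-1.04,-2.52,0,0.03,3.86,1.65,0.1],[-1.04,-2.52,0,0.03,3.86,1.65,0.1],[-1.04,-2.52,0,0.03,3.86,1.65,0.1],[-1.04,-2.52,0,0.03,3.86,1.65,0.1],[-1.04,-2.52,0,0.03,3.86,1.65,0.1],[-1.04,-2.52,0,0.03,3.86,1.65,0.1],[-1.04,-2.52,0,0.03,3.86,1.65,0.1]]'
python3 -m pendant '[[0,0,0,0,0,0,0.1],[0,0,0,0,0,0,0.1]]'
python3 -c "
from h import *
st();plan([.4597,-.3135,.032],Rn.from_euler('xyz',[np.pi,0,1.69]).as_matrix(),8)"
```

```text
time: 31.8
tool_pos: [0.4575, -0.314, 0.1898]
ee_rot: [-3.125, -0.005, 1.691]
wrist_force: [-0.3, 0.4, -4.2]
width: 0.0196
finger_force: 30.0
time: 32.0
tool_pos: [0.458, -0.3128, 0.1897]
ee_rot: [-3.127, -0.006, 1.689]
wrist_force: [-0.6, -0.6, -4.3]
width: 0.0197
finger_force: 30.0
t 32.0 q [-0.697  0.115  1.393 -0.006  1.647 -0.816] p [ 0.458  -0.3128  0.1897] F [-0.6 -0.6 -4.3] Tn 0.02 T [-0.03 -0.05  0.01] w 0.0197 ff 30.0
total cm [  0.17  -0.07 -15.77] deg [-0.24 -0.85  0.05] | rows 8 per [ 0.022 -0.009 -1.971] [-0.029 -0.106  0.006]
```

```bash
python3 -m pendant '[[0.05,-0.03,-3.5,-0.08,-0.28,0,0.1],[0.06,-0.04,-4,-0.08,-0.28,0,0.1],[0.06,0,-4,-0.08,-0.28,0,0.1],[0,0,-2.2,0,0,0,0.1],[0,0,-1,0,0,0,0.1],[0,0,-0.5,0,0,0,0.1],[0,0,0,0,0,0,0.1]]'
python3 -c "
from h import *
st();plan([.4597,-.3135,.031],Rn.from_euler('xyz',[np.pi,0,1.69]).as_matrix(),1)"
```

```text
time: 32.7
tool_pos: [0.46, -0.3136, 0.0408]
ee_rot: [3.14, 0.004, 1.69]
wrist_force: [-0.5, -0.2, -4.5]
width: 0.0193
finger_force: 30.0
t 32.7 q [-0.7    0.199  1.602 -0.001  1.336 -0.819] p [ 0.46   -0.3136  0.0408] F [-0.5 -0.2 -4.5] Tn 0.011 T [-0.02 -0.06  0.01] w 0.0193 ff 30.0
total cm [-0.03  0.01 -0.98] deg [ 0.2   0.13 -0.  ] | rows 1 per [-0.028  0.012 -0.979] [ 0.195  0.135 -0.004]
```

```bash
python3 -m pendant '[[0,0,-0.4,0.1,0.1,0,0.1],[0,0,-0.3,0,0,0,0.1],[0,0,-0.2,0,0,0,0.1],[0,0,0,0,0,0,0.1]]'
python3 -m pendant '[[0,0,-0.12,0,0,0,0.1],[0,0,0,0,0,0,0.1]]'
python3 -m pendant '[[0,0,-0.06,0,0,0,0.1],[0,0,0,0,0,0,0.1]]'
```

```text
time: 33.1
tool_pos: [0.4596, -0.314, 0.0315]
ee_rot: [-3.141, 0.001, 1.69]
wrist_force: [-0.5, -0.2, -4.8]
width: 0.0198
finger_force: 30.0
time: 33.3
tool_pos: [0.4596, -0.314, 0.0314]
ee_rot: [-3.141, 0.002, 1.69]
wrist_force: [-2.9, 2.1, 2.6]
width: 0.0195
finger_force: 30.0
time: 33.5
tool_pos: [0.4597, -0.314, 0.0314]
ee_rot: [3.142, 0.002, 1.69]
wrist_force: [-3.8, 3.5, 7.1]
width: 0.0195
finger_force: 30.0
```

Resting on the battens. Releasing, moving off, and checking the result by code (my views are used up).

```bash
python3 -m pendant '[[0,0,0.12,0,0,0,0.3],[0,0,0,0,0,0,0.6],[0,0,0,0,0,0,0.6],[0,0,0,0,0,0,0.6],[0,0,0,0,0,0,0.6],[0,0,0,0,0,0,0.6]]'
python3 -m pendant '[[0,0,1,0,0,0,0.6],[0,0,3,0,0,0,0.6],[0,0,4,0,0,0,0.6],[0,0,4,0,0,0,0.6],[0,0,4,0,0,0,0.6],[-2,-3,3,0,0,0,0.6],[-3,-4,0,0,0,0,0.6],[-3,-4,0,0,0,0,0.6]]'
python3 -m pendant '[[-3,-4,0,0,0,0,0.6],[-3,-4,0,0,0,0,0.6],[-3,-4,0,0,0,0,0.6],[0,0,0,0,0,0,0.6]]'
python3 - <<'E'
from h import *
st();T=imaging.camera_params('top');save('top','top11.png');save('scene','scene11.png')
hexfit('pics/top11.png',T)
for a,b in (('top1','top11'),('top10','top11')):
    d=cv2.absdiff(cv2.imread(f'pics/{a}.png'),cv2.imread(f'pics/{b}.png')).max(2)
    for k,(x,y,w,h) in dict(small=(370,195,130,40),large=(365,250,170,75),tin=(280,120,55,60),spindle=(360,135,50,50),gouge=(85,335,165,60)).items(): print(a,k,int((d[y:y+h,x:x+w]>45).sum()),end='; ')
for f in ('top1','top11'):
    g=cv2.cvtColor(cv2.imread(f'pics/{f}.png'),cv2.COLOR_BGR2HSV)
    m=((g[:,:,1]<40)&(g[:,:,2]>120)).astype(np.uint8);m[:,:428]=0;m[:,485:]=0;m[:255]=0;m[300:]=0
    y,x=np.nonzero(m);vx,vy,x0,y0=cv2.fitLine(np.column_stack([x,y]).astype(np.float32),2,0,.01,.01).ravel()
    a,b=onz(T,x0-25*vx,y0-25*vy,.042),onz(T,x0+25*vx,y0+25*vy,.042);d=a-b;print(f,len(x),np.degrees(np.arctan2(d[1],d[0])),onz(T,x0,y0,.042))
E
```

```text
time: 34.1
tool_pos: [0.4594, -0.3138, 0.0305]
ee_rot: [-3.141, 0.001, 1.69]
wrist_force: [0.5, -0.3, -0.6]
width: 0.0563
finger_force: 0.0
time: 34.9
tool_pos: [0.3795, -0.4252, 0.2239]
ee_rot: [3.14, 0.006, 1.692]
wrist_force: [0.6, -0.1, -0.4]
width: 0.0565
finger_force: 0.0
time: 35.3
tool_pos: [0.2849, -0.548, 0.2203]
ee_rot: [-3.139, 0.002, 1.682]
wrist_force: [-0.5, -0.9, 0.4]
width: 0.0563
finger_force: 0.0
t 35.3 q [-1.181  0.238  1.191 -0.003  1.711 -1.293] p [ 0.2849 -0.548   0.2203] F [-0.5 -0.9  0.4] Tn 0.004 T [-0.   -0.11  0.01] w 0.0563 ff 0.0
pics/top11.png [27 28 29 26 25] [249. 249. 249. 249. 248.]
top1 small 0; top1 large 473; top1 tin 0; top1 spindle 0; top1 gouge 0; top10 small 0; top10 large 1; top10 tin 0; top10 spindle 0; top10 gouge 0; top1 696 97.41045552331786 [ 0.4605 -0.3296  0.042 ]
top11 693 97.2396129201024 [ 0.4627 -0.3299  0.042 ]
```

The nut holds at 87° (about 40° past seating), the spanner is back in its lane, and nothing else has moved. Handing in.

```bash
python3 -c "
from h import *
print(robot.close_job())"
```

```text
the job is handed in; nothing more can be done
None
```

I ran the nut down by finger until it seated and tightened it about 40° further with the larger spanner (the first withdrawal loosened it about 6°, so I refitted and re-tightened), then laid the spanner back flat across both battens, with nothing else moved, and handed in at about 35 s.

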